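# Load the dipper steriliser

## Robot

A 6-joint arm with a two-finger parallel gripper is mounted at the origin on the work surface. World frame = base frame: x ahead of the robot, y to its left, z up, the work surface at z = 0. Lengths are in m, angles in rad, forces in N, time in s.
With the tool pointing down it reaches from about 0.35 to 0.95 m from the base axis. Payload 17.4 kg.
Tool frame: the origin (TCP) lies midway between the tips of the shut fingers; the grasp point (between the pads) lies 19 mm behind it; y points along the fingers, x is the direction in which the jaws open and shut, and the axes are right-handed (so a half turn about y gives the same grasp; the last joint's range is limited). The gripper opens to 93 mm and grips with 3 to 60 N. Pads are 15 mm wide; open, the fingers measure 128 mm over their backs; the gripper's body (75 mm by 188 mm) begins 65 mm behind the grasp point.
Start: joints at [-1.194, 0.116, 1.442, -0, 1.584, -0.038], TCP at [0.272, -0.618, 0.219] pointing down, gripper open.
Joint ranges: [-2.83, 2.83], [-0.83, 2.19], [0.07, 2.5], [-1.14, 4.28], [0.01, 3], [-2.97, 2.97]. Speed limits (rad/s): [1.89, 1.89, 2.22, 3.14, 3.14, 3.14].

## Interface

Orientations are given as a unit quaternion [w, x, y, z].
In Python, from bench import bot, grab_frame, calibration gives the robot as it stands.
- The arm moves only by the tool carry_out, never from a script. Its argument "targets" is a list of rows, each a list of 6 numbers: the shift along the tool's x, y, z normalised to -1 to 1, where 1 is 0.03 m, then the turn, a rotation vector about the tool's x, y, z normalised to -1 to 1, where 1 is 0.12 rad. In form: [[dx, dy, dz, wx, wy, wz], ...]. A call has 1 to 20 rows; each row shifts and turns the commanded pose from where the row before left it, along the tool's axes as they then stand; what a row does not reach is not made up. A row lasts 1/12 s, in which the tool goes at most 41.7 mm and 7.16 degrees, less where a joint would pass 70% of its speed; a pose out of reach is approached as far as the arm can. A call with a number of a shift or a turn outside -1 to 1 is refused whole. A call with a gripper value outside its range is refused whole. "hand" is the closure, from 0 (fully open) to 1 (shut), set as the call begins (left out, the last holds). The fingers move at their own pace and stop on an object; "newtons" is the grip in N (left out, the last holds). Time passes only in rows, so rows that do not move let the fingers close. It gives the time, the measured TCP pose, the force and the opening at its end, in the units of the state.
- bot.get_state(): the state, without advancing time (a new reading comes with each control period).
- grab_frame(name): name is "side" or "top"; returns (picture, depth): 400x640x3 uint8, blue, green, red; 400x640 float32, m along the optical axis (not along the pixel's ray), 0 where there is no reading.
- calibration(name): a dict with "camera_matrix" (3x3 intrinsics, pixels), "k1" (the pictures are not rectified: a ray, as slopes to the right and down, at radius r is drawn at 1 + k1 r^2 times it, then the intrinsics apply), "R" (3x3) and "t" (3): a world point X has camera coordinates R X + t. Camera axes: x right, y down, z forward; pixel columns grow to the right and rows downward; lengths in m; the calibration is good to about 2 mm. A picture is of the moment at which its call begins. calibration takes no time and is no camera call.
- bot.close_job(): hands the job in, once; it reports no verdict.
The state is a dict: "clock": time; "joint_positions": joint angles; "dq": joint speeds; "effort": joint torques, N m; "eef_pos": TCP position; "ee_rot": TCP orientation; "wrist_force": force on the tool from outside, world axes, zero at the start; "ft_torque": the same for the moment, N m; "finger_gap": finger opening in m.
Only numpy, scipy, OpenCV 4.12 (cv2) and the standard library are available. Lean on these libraries where they do the work, as an engineer would, in place of code of your own. Each camera call takes 0.05 s, during which the arm holds its last target.

## Task

Sterilise the clean sampling dippers: lift the lid off the steriliser tank by its handle and lay it flat on the bench, take every dipper off the draining rail and hang it by its hook on the bar inside the tank, then put the lid back so that it sits fully home and turn the switch on the control head clockwise all the way to on. Leave the carton, the beaker and the jar where they stand.

Things in the scene. Friction and masses are not known exactly. Their poses are not given: they have to be found in the camera images.
- tank: Steriliser, fixed to the bench: an open-topped steel tank, outside 186 (x) x 246 (y) x 160 (z) mm, walls and floor 8 mm, with a hanger bar inside and a white control head (190 x 80 x 115 mm high) against its +y end. Origin: centre of the tank's underside, on the bench; x across the tank (away from the robot at yaw 0), y along it, z up.
- hanger (a point): Top of the hanger bar at its middle. The bar is 12 mm thick, runs along the tank's y from end wall to end wall (230 mm) midway between the side walls (85 mm from each, bar centre to wall), its top 140 mm above the bench and 20 mm below the tank's rim. Axes as the tank's. It takes four dippers side by side.
- lid: Loose steel lid, 0.45 kg: a plate 186 x 246 x 8 mm with a locating step 156 x 216 x 8 mm under it that drops into the tank mouth (170 x 230 mm: 7 mm play each side), and a black bar handle on top. Origin: centre of the step's underside; z up, y along its length. On the bench its origin is at height 0; fitted, it is 152 mm straight above the tank's origin, axes alike.
- lid_handle (a point): Centre of the lid's handle bar, 47 mm above the lid's origin: a bar 100 mm long (x), 14 mm wide (y), 14 mm high, with 24 mm clear under it to the plate. Axes as the lid's.
- rail: Draining rail, fixed to the bench: a white drip tray 130 (x) x 270 (y) x 12 mm with a post at each end and a round bar 12 mm thick along y between them, on which the dippers hang about 60 mm apart. Origin: centre of the tray's underside, on the bench.
- rail_mid (a point): Top of the draining rail's bar at its middle, 175 mm above the bench; axes as the rail's.
- dipper1: Stainless sampling dipper, 128 mm tall, 120 g, up to four alike (absent ones read None from the start): a round cup at the foot of a flat upright strap handle that is bent over at the top into a hook. The cup: 40 mm in diameter, 44 mm high, open at the top, its axis at x = -8 mm. Origin: straight below the hook's middle, level with the cup's bottom; z up.
- dipper2: As dipper1. The cup's rim is 81 mm and its bottom 125 mm below the hook point, so the cup hangs under the bar: to unhook a dipper lift it 40 to 60 mm, shift it 40 mm or more towards its +x, then lift it away; to hook it on, do the reverse.
- dipper3: As dipper1.
- dipper4: As dipper1.
- hook1 (a point): Hook of dipper1: its strap (14 mm wide in y, 3 mm thick) forms an upside-down U in the dipper's x-z plane, 24 mm wide inside, 30 mm outside, corners bevelled over the top 6 mm. Point: underside of the crown, midway between the legs, 125 mm above the dipper's origin; axes as the dipper's. Grasp it from above, closing along x across both legs, outside the bar.
- hook2 (a point): Hook of dipper2, as hook1. The free leg (x = -13.5 mm) ends 34 mm below this point, the long leg (x = +13.5 mm) runs down to the cup; 3 mm of strap lies above. Hung on a bar that passes through it along its y, the dipper hangs plumb.
- hook3 (a point): Hook of dipper3, as hook1.
- hook4 (a point): Hook of dipper4, as hook1.
- switch (a joint): Rotary switch on top of the control head, rad: 0 is off, 1.2 is on, against its stop; grows as the knob is turned clockwise seen from above. Stays where it is left (friction about 0.04 N m).
- switch_grip (a point): Grip point of the switch knob, on its vertical axis, 152 mm above the bench: a bar grip 42 mm long, 14 mm wide and 32 mm high on a 44 mm disc; the top of the bar is 7 mm above this point and the disc's top 23 mm below it. The point's x axis runs along the bar and turns with it: along the tank's x when off.
- carton: Bystander: milk carton 62 x 92 x 165 mm standing beyond the work. Origin: centre of its underside.
- beaker: Bystander: clear plastic beaker, 80 mm diameter, 95 mm high, standing to the right of the work. Origin: centre of its underside.
- jar: Bystander: amber jar, 68 mm diameter, 130 mm high, to the right of the work. Origin: centre of its underside.
There are look-alikes about, which are no part of the job. What is shaped like the dipper3 but brown, orange or turquoise is not meant.

How it is judged:
By the outcome, as a careful person would: the job done as asked, in the order asked, and still so for the second after the job is handed in, with the robot touching nothing.
Of dipper1, dipper2, dipper3, dipper4 only 2 to 4 are there at a start; the rules pass over those that are not, and their reading is None.
At some moment in a run one of lid may be knocked a few centimetres aside while the robot is not near it.
It also fails if it takes over 210 s, if anything falls off the work surface, if the arm or the gripper's body presses on something with over 40 N, if the wrist force passes 120 N, or if a joint passes its speed limit or range.

## Working session

There is one attempt and no reset: what is moved stays moved. The work goes in short steps, Python scripts to look and compute and a tool call to move; the robot and the scene stay as the last step left them, time stands still between calls to the robot, and variables do not carry over. Pictures are saved under pics/ and viewed, and the job is handed in when it is done.

Besides the shell and the picture viewer there is one more tool, called by a JSON object that holds its "name" and its "arguments". carry_out: Moves the arm, as the interface text tells. Scaled input: -1 to 1 covers 0.03 m each way for a shift and 0.12 rad each way for a turn. Its arguments: {"type":"object","properties":{"targets":{"type":"array","items":{"type":"array","items":{"type":"number","minimum":-1,"maximum":1}}},"hand":{"type":"number"},"newtons":{"type":"number"}},"required":["targets"]}

```bash
ls; mkdir -p pics
python3 - <<'E'
from bench import bot, grab_frame, calibration
import cv2,numpy as np
print(bot.get_state())
for n in("side","top"):
    p,d=grab_frame(n);cv2.imwrite(f"pics/{n}0.png",p);np.save(f"pics/{n}0.npy",d)
    print(n,calibration(n))
E
```

```text
pics
{'clock': 0.0, 'joint_positions': array([-1.19380445e+00,  1.16486649e-01,  1.44226575e+00, -2.21183019e-05,
        1.58402066e+00, -3.78013544e-02]), 'dq': array([ 1.78028111e-03, -1.40111776e-03, -4.77513991e-04,  1.39652988e-05,
        2.52633676e-05, -2.35143896e-04]), 'effort': array([ 1.28357093e-03, -7.21242499e+01, -6.22613168e+01,  7.79674994e-02,
        2.37953587e-02, -1.66604091e-04]), 'eef_pos': array([ 0.27193228, -0.61756927,  0.21790444]), 'ee_rot': array([ 0.59247617, -0.59200682,  0.38667386, -0.38598347]), 'wrist_force': array([ 0.32685018, -0.07133774, -0.89866273]), 'ft_torque': array([ 0.01711849, -0.03089502, -0.05094659]), 'finger_gap': 0.09318548991090986}
side {'camera_matrix': array([[437.72579811,   0.        , 322.75640267],
       [  0.        , 437.72579811, 199.11332305],
       [  0.        ,   0.        ,   1.        ]]), 'k1': -0.080514969952103, 'R': array([[-0.91682225, -0.39924418, -0.00640665],
       [-0.22587975,  0.53180639, -0.81618644],
       [ 0.32926479, -0.74685075, -0.57775311]]), 't': array([0.5061261 , 0.27748608, 1.1509933 ])}
top {'camera_matrix': array([[384.11183367,   0.        , 315.46424733],
       [  0.        , 384.11183367, 198.12401418],
       [  0.        ,   0.        ,   1.        ]]), 'k1': 0.004087576977242496, 'R': array([[-0.02285373, -0.99970006,  0.00880364],
       [-0.99446776,  0.02182928, -0.10274902],
       [ 0.10252603, -0.01110314, -0.99466835]]), 't': array([-0.00958329,  0.59329982,  1.31365303])}
```

View pics/side0.png

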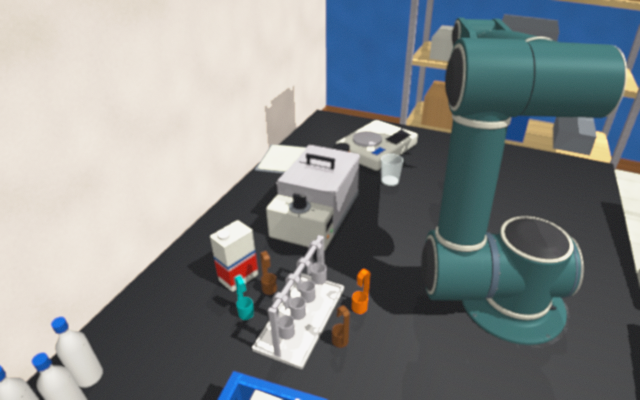

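View pics/top0.png

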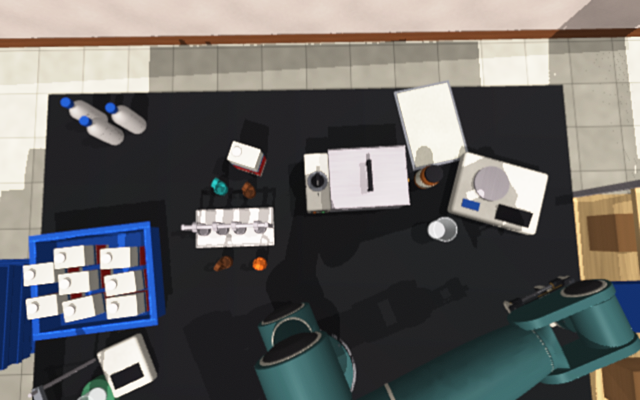

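The top view shows the rail at about (235,228) with four grey dippers. Orange and brown look-alikes stand at (260,264), (223,264) and (249,188), and a turquoise one at (219,186). The tank with its lid is at (368,177), its handle at (368,175), the control head at (317,180). The carton is at (245,155), the jar at (427,177) and the beaker at (441,229).

```bash
cat > h.py <<'E'
from bench import bot, grab_frame, calibration
import cv2,numpy as np
from scipy.spatial.transform import Rotation as Ro
C={n:calibration(n) for n in("side","top")}
def proj(n,X):
    c=C[n];p=np.atleast_2d(X)@c["R"].T+c["t"];s=p[:,:2]/p[:,2:];r2=(s**2).sum(1,keepdims=True)
    s=s*(1+c["k1"]*r2);K=c["camera_matrix"];return s*[K[0,0],K[1,1]]+[K[0,2],K[1,2]]
def slopes(n,uv):
    c=C[n];K=c["camera_matrix"]
    return cv2.undistortPoints(np.array(uv,float).reshape(-1,1,2),K,np.array([c["k1"],0,0,0])).reshape(-1,2)
def onz(n,uv,z):
    c=C[n];s=slopes(n,uv);d=np.c_[s,np.ones(len(s))]@c["R"];o=-c["R"].T@c["t"]
    return o+d*((z-o[2])/d[:,2])[:,None]
def cloud(n,d):
    v,u=np.nonzero(d>0);s=slopes(n,np.c_[u,v]);P=np.c_[s,np.ones(len(s))]*d[v,u][:,None]
    W=np.full(d.shape+(3,),np.nan);W[v,u]=(P-C[n]["t"])@C[n]["R"];return W
def look(tag):
    o={}
    for n in("side","top"):
        p,d=grab_frame(n);cv2.imwrite(f"pics/{n}_{tag}.png",p);np.save(f"pics/{n}_{tag}.npy",d);o[n]=(p,d)
    return o
def load(tag):
    return {n:(cv2.imread(f"pics/{n}{tag}.png"),np.load(f"pics/{n}{tag}.npy")) for n in("side","top")}
def crop(p,x0,y0,x1,y1,k,f):
    cv2.imwrite("pics/"+f,cv2.resize(p[y0:y1,x0:x1],None,fx=k,fy=k,interpolation=cv2.INTER_CUBIC))
def rect(mask):
    c=max(cv2.findContours(mask.astype(np.uint8),cv2.RETR_EXTERNAL,cv2.CHAIN_APPROX_NONE)[0],key=cv2.contourArea)
    return c
def st():
    s=bot.get_state();R=Ro.from_quat(np.roll(s["ee_rot"],-1)).as_matrix()
    return s,R
E
python3 - <<'E'
from h import *
o=load("0")
crop(o["top"][0],170,130,310,280,4,"c_top_rail.png")
crop(o["side"][0],200,210,400,370,4,"c_side_rail.png")
crop(o["top"][0],290,130,440,230,5,"c_top_tank.png")
W=cloud("top",o["top"][1])
for nm,(u,v) in dict(lid=(350,165),lid2=(395,195),head=(317,205),carton=(240,150),bar=(250,228),tray=(205,243),handle=(369,175),knob=(317,179)).items(): print(nm,W[v,u].round(4))
s,R=st();print(R.round(3))
E
```

```text
lid [ 0.6825 -0.1336  0.1648]
lid2 [ 0.5835 -0.2725  0.1653]
head [ 0.5618 -0.0265  0.1115]
carton [0.7366 0.2139 0.1723]
bar [0.4947 0.2111 0.0008]
tray [0.4456 0.3684 0.0057]
handle [ 0.6421 -0.1862  0.2082]
knob [ 0.6414 -0.0278  0.1544]
[[ 0.403 -0.     0.915]
 [-0.915  0.001  0.403]
 [-0.001 -1.     0.   ]]
```

View pics/c_top_rail.png

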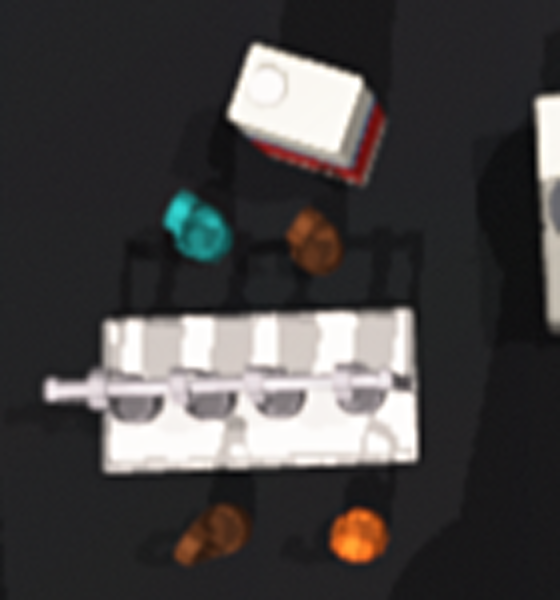

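View pics/c_side_rail.png

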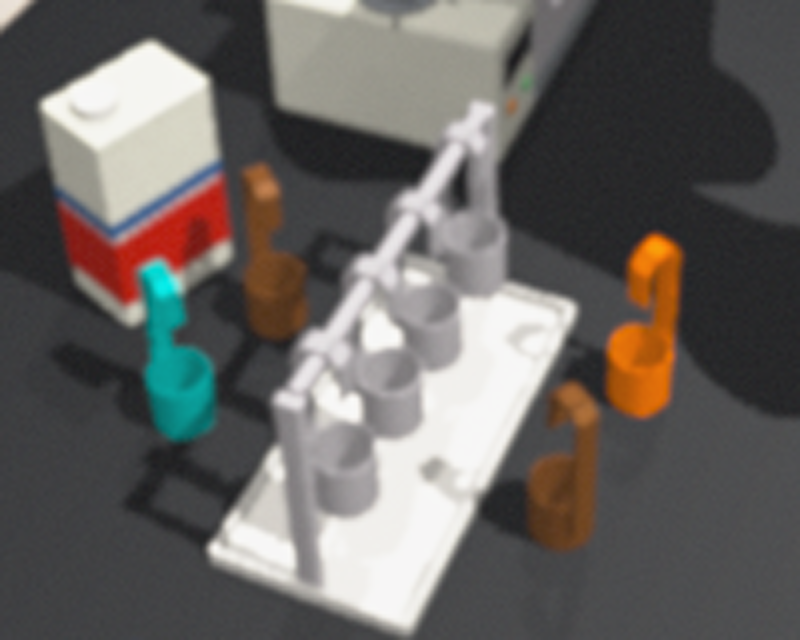

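View pics/c_top_tank.png

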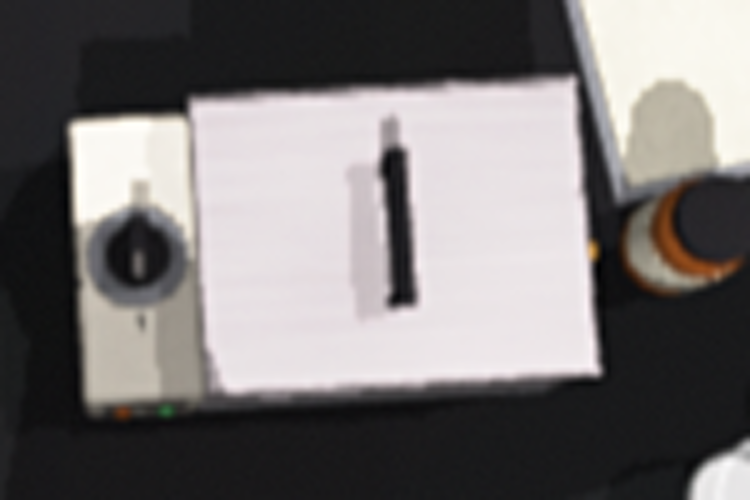

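Run:
```python
from h import *
o=load("0")
for n in C: print(n,"cam pos",(-C[n]["R"].T@C[n]["t"]).round(3))
W=cloud("top",o["top"][1]);Z=W[...,2]
# lid rect
def fit(mask,z,n="top"):
    c=rect(mask); P=onz(n,c.reshape(-1,2),z)[:,:2]; r=cv2.minAreaRect((P*1000).astype(np.float32)); return r
sub=np.zeros(Z.shape,bool);sub[130:230,290:425]=1
print("lid",fit(sub&(Z>0.15)&(np.arange(640)[None]>327),0.168))
m=sub&(Z>0.195);P=W[m];print("handle",m.sum(),P.mean(0).round(4)); v,u=np.nonzero(m);q=onz("top",np.c_[u,v],0.207);print(q.min(0),q.max(0),q.mean(0))
r=fit(m,0.207);print("handle rect",r)
img=o["top"][0].astype(int)
dark=sub&(img.max(2)<70)&(np.arange(640)[None]>345)&(np.arange(640)[None]<400)&(np.arange(400)[:,None]>150)&(np.arange(400)[:,None]<195)
print("handle dark rect",fit(dark,0.207))
print("head",fit(sub&(Z>0.1)&(Z<0.135)&(np.arange(640)[None]<332),0.115))
m=sub&(Z>0.145)&(Z<0.175)&(np.arange(640)[None]<330);print("knob",m.sum(),W[m].mean(0))
knobd=sub&(img.max(2)<60)&(np.arange(640)[None]>305)&(np.arange(640)[None]<328)&(np.arange(400)[:,None]>168)&(np.arange(400)[:,None]<192)
print("knob dark",fit(knobd,0.155))
disc=sub&(img.max(2)<150)&(np.arange(640)[None]>305)&(np.arange(640)[None]<328)&(np.arange(400)[:,None]>166)&(np.arange(400)[:,None]<195)
print("disc",fit(disc,0.127))
# rail
sub=np.zeros(Z.shape,bool);sub[195:260,170:290]=1
m=sub&(Z>0.15);v,u=np.nonzero(m);print("high rail pts",m.sum(), u.min() if m.sum() else 0)
tray=sub&(img.min(2)>150);print("tray",fit(cv2.morphologyEx(tray.astype(np.uint8),cv2.MORPH_CLOSE,np.ones((9,9)))>0,0.012))
Ws=cloud("side",o["side"][1]);Zs=Ws[...,2]
m=(Zs>0.15)&(Ws[...,1]>0.1)&(Ws[...,1]<0.5)&(Ws[...,0]>0.4)&(Ws[...,0]<0.62)
P=Ws[m];print("side high",len(P));
i=np.argsort(P[:,1]);
for p in P[i][::12]:print(p.round(3))
```

```text
side cam pos [0.148 0.914 0.895]
top cam pos [ 0.455 -0.008  1.368]
lid ((643.1195678710938, -189.88497924804688), (189.860595703125, 247.90335083007812), 1.8675342798233032)
handle 153 [ 0.6414 -0.1885  0.2043]
[ 0.59279321 -0.19682669  0.207     ] [ 0.68901746 -0.18044096  0.207     ] [ 0.64096261 -0.18804973  0.207     ]
handle rect ((640.9130249023438, -188.02178955078125), (96.55707550048828, 14.64945125579834), 1.8765037059783936)
handle dark rect ((642.468017578125, -186.19708251953125), (93.35858917236328, 12.97756290435791), 2.200244426727295)
head ((638.224609375, -26.671527862548828), (189.3785400390625, 84.23868560791016), 1.950335144996643)
knob 96 [ 0.66175067 -0.04305777  0.16084811]
knob dark ((636.5621337890625, -27.66522216796875), (38.646995544433594, 38.59555435180664), 43.490394592285156)
disc ((636.5281982421875, -27.724105834960938), (66.14643096923828, 64.40055084228516), 25.44965171813965)
high rail pts 474 181
tray ((498.27978515625, 289.6801452636719), (132.6150360107422, 322.2707824707031), 0.8997055888175964)
side high 816
[0.495 0.132 0.171]
[0.495 0.139
[... 627 characters left out ...]

[0.5   0.291 0.179]
[0.485 0.294 0.159]
[0.491 0.296 0.178]
[0.497 0.297 0.18 ]
[0.516 0.299 0.164]
[0.484 0.299 0.161]
[0.486 0.3   0.174]
[0.495 0.302 0.175]
[0.5   0.307 0.175]
[0.494 0.315 0.172]
[0.493 0.321 0.172]
[0.498 0.326 0.174]
[0.493 0.332 0.174]
[0.502 0.338 0.176]
[0.499 0.343 0.175]
[0.5   0.35  0.178]
[0.483 0.352 0.159]
[0.511 0.354 0.175]
[0.484 0.356 0.156]
[0.494 0.357 0.179]
[0.493 0.359 0.178]
[0.484 0.361 0.158]
[0.504 0.361 0.175]
[0.509 0.363 0.165]
[0.485 0.364 0.154]
[0.5   0.368 0.175]
[0.499 0.375 0.175]
[0.499 0.38  0.174]
[0.501 0.385 0.173]
[0.501 0.39  0.172]
[0.49  0.393 0.173]
[0.488 0.394 0.153]
[0.504 0.397 0.155]
[0.5   0.397 0.167]
[0.491 0.398 0.156]
```

Run:
```python
from h import *
o=load("0")
Ws=cloud("side",o["side"][1]);Zs=Ws[...,2]
reg=(Ws[...,1]>0.1)&(Ws[...,1]<0.45)&(Ws[...,0]>0.4)&(Ws[...,0]<0.62)
P=Ws[reg]
# bar fit: top points
b=P[(P[:,2]>0.165)&(abs(P[:,0]-.498)<.006)];print("bar x=a*y+b",np.polyfit(b[:,1],b[:,0],1), b[:,2].max())
for lo,hi in((.155,.185),(.12,.135),(.10,.12),(.085,.1)):
    q=P[(P[:,2]>lo)&(P[:,2]<hi)]
    print(lo,hi)
    for y0 in(.172,.237,.297,.36):
        s=q[abs(q[:,1]-y0)<.03]; f=s[abs(s[:,0]-.498)>.009]
        if len(f): print("  ",y0,len(f),"x",np.percentile(f[:,0],[2,50,98]).round(3),"y",np.percentile(f[:,1],[2,50,98]).round(3))
W=cloud("top",o["top"][1])
for n,(u,v) in dict(beaker=(441,229),jar=(427,177),scale=(490,185)).items():print(n,onz("top",[(u,v)],.1))
Z=W[...,2];P=W[(Z>.17)&(W[...,1]>.1)&(W[...,1]<.42)&(abs(W[...,0]-.498)<.03)]
f=P[abs(P[:,0]-.498)>.008]; h,e=np.histogram(f[:,1],bins=np.arange(.14,.42,.006));print([(round(float(e[i]),3),int(h[i])) for i in range(len(h))])
```

```text
bar x=a*y+b [-0.00547509  0.49898046] 0.18183208572991466
0.155 0.185
   0.172 47 x [0.485 0.488 0.515] y [0.161 0.172 0.176]
   0.237 41 x [0.484 0.487 0.514] y [0.229 0.238 0.244]
   0.297 55 x [0.484 0.487 0.514] y [0.287 0.296 0.301]
   0.36 61 x [0.483 0.486 0.513] y [0.349 0.358 0.364]
0.12 0.135
   0.172 8 x [0.511 0.513 0.514] y [0.164 0.17  0.176]
   0.237 22 x [0.511 0.615 0.62 ] y [0.208 0.217 0.24 ]
   0.297 8 x [0.511 0.512 0.512] y [0.29  0.295 0.3  ]
   0.36 6 x [0.509 0.51  0.51 ] y [0.349 0.352 0.355]
0.1 0.12
   0.172 11 x [0.512 0.513 0.514] y [0.164 0.168 0.175]
   0.237 34 x [0.512 0.615 0.62 ] y [0.208 0.215 0.235]
   0.297 20 x [0.511 0.512 0.513] y [0.285 0.295 0.3  ]
   0.36 14 x [0.494 0.509 0.51 ] y [0.349 0.353 0.381]
0.085 0.1
   0.172 58 x [0.472 0.483 0.513] y [0.149 0.17  0.186]
   0.237 70 x [0.472 0.485 0.618] y [0.21  0.236 0.255]
   0.297 79 x [0.471 0.484 0.512] y [0.275 0.296 0.313]
   0.36 66 x [0.471 0.48  0.51 ] y [0.338 0.361 0.377]
beaker [[ 0.4743313  -0.43377083  0.1       ]]
jar [[ 0.64860173 -0.3966671   0.1       ]]
scale [[ 0.61704948 -0.60600766  0.1       ]]
[(0.14, 0), (0.146, 0), (0.152, 0), (0.158, 5), (0.164, 6), (0.17, 6), (0.176, 0), (0.182, 0), (0.188, 0), (0.194, 0), (0.2, 0), (0.206, 0), (0.212, 0), (0.218, 0), (0.224, 2), (0.23, 7), (0.236, 10), (0.242, 0), (0.248, 0), (0.254, 0), (0.26, 0), (0.266, 0), (0.272, 0), (0.278, 0), (0.284, 6), (0.29, 7), (0.296, 6), (0.302, 0), (0.308, 0), (0.314, 0), (0.32, 0), (0.326, 0), (0.332, 0), (0.338, 0), (0.344, 2), (0.35, 6), (0.356, 7), (0.362, 0), (0.368, 0), (0.374, 0), (0.38, 0), (0.386, 0), (0.392, 0), (0.398, 0), (0.404, 0), (0.41, 0)]
```

The choice is clear. The four grey dippers on the rail's bar at y≈0.169, 0.236, 0.294 and 0.356 are meant. The brown, orange and turquoise ones stand on the bench beside the rail and are not. Each grey dipper's long leg is on world +x.

First I'll turn and lift.

Create go.py:
```python
import sys
from h import *
# usage: go.py x y z yawdeg
x,y,z,yaw=map(float,sys.argv[1:5])
s,R=st()
t=np.radians(yaw);c,sn=np.cos(t),np.sin(t)
G=np.array([[c,0,-sn],[sn,0,c],[0,-1,0]])
rv=Ro.from_matrix(R.T@G).as_rotvec()
d=np.array([x,y,z])-s["eef_pos"]
print("t%.2f"%s["clock"],"pos",s["eef_pos"].round(4),"yaw",np.degrees(np.arctan2(R[1,0],R[0,0])).round(2),"gap",round(s["finger_gap"],4),"F",s["wrist_force"].round(1))
print("turn units",(rv/.12).round(2),"| shift units in tool after turn",(G.T@d/.03).round(3),"now",(R.T@d/.03).round(3))
```

```text
(no output)
```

{"name": "carry_out", "arguments": {"targets": [[0,-0.9,0,0,0.8,0],[0,-0.9,0,0,0.8,0],[0,-0.9,0,0,0.8,0],[0,-0.5,0,0,0.8,0],[0,0,0,0,0,0],[0,0,0,0,0,0]], "hand": 0}}

```text
clock: 0.6
eef_pos: [0.2721, -0.6179, 0.3147]
ee_rot: [-0.508, 0.508, -0.492, 0.492]
wrist_force: [-0.0, -0.7, -0.9]
finger_gap: 0.0929
```

```bash
python3 go.py 0.642 -0.188 0.30 -88.1
```

```text
t0.60 pos [ 0.2721 -0.6179  0.3147] yaw -88.14 gap 0.0929 F [-0.  -0.7 -0.9]
turn units [-0.   -0.01  0.01] | shift units in tool after turn [-13.913   0.491  12.799] now [-13.922   0.486  12.79 ]
```

{"name": "carry_out", "arguments": {"targets": [[-0.7,0,0.64,0,0,0],[-0.7,0,0.64,0,0,0],[-0.7,0,0.64,0,0,0],[-0.7,0,0.64,0,0,0],[-0.7,0,0.64,0,0,0],[-0.7,0,0.64,0,0,0],[-0.7,0,0.64,0,0,0],[-0.7,0,0.64,0,0,0],[-0.7,0,0.64,0,0,0],[-0.7,0,0.64,0,0,0],[-0.7,0,0.64,0,0,0],[-0.7,0,0.64,0,0,0],[-0.7,0,0.64,0,0,0],[-0.7,0,0.64,0,0,0],[-0.7,0,0.64,0,0,0],[-0.7,0,0.64,0,0,0],[-0.7,0,0.64,0,0,0],[-0.7,0,0.64,0,0,0],[-0.7,0,0.64,0,0,0],[-0.6,0,0.64,0,0,0]]}}

```text
clock: 2.27
eef_pos: [0.6435, -0.1875, 0.3126]
ee_rot: [-0.508, 0.509, -0.492, 0.491]
wrist_force: [0.9, -1.9, 0.6]
finger_gap: 0.093
```

{"name": "carry_out", "arguments": {"targets": [[0,0,0,0,0,0],[0,0,0,0,0,0],[0,0,0,0,0,0]]}}

```text
clock: 2.52
eef_pos: [0.6426, -0.1893, 0.3132]
ee_rot: [-0.508, 0.508, -0.492, 0.491]
wrist_force: [0.1, 0.5, -0.5]
finger_gap: 0.0929
```

```bash
python3 go.py 0.642 -0.188 0.182 -88.1
python3 - <<'E'
from h import *
o=look("1")
Ws=cloud("side",o["side"][1]);m=(abs(Ws[...,0]-.642)<.08)&(abs(Ws[...,1]+.188)<.05)&(Ws[...,2]>.19)&(Ws[...,2]<.215)
P=Ws[m];print(len(P),P.mean(0),np.percentile(P,[2,98],axis=0))
crop(o["side"][0],220,100,420,260,4,"c1.png")
E
```

```text
t2.52 pos [ 0.6426 -0.1893  0.3132] yaw -88.14 gap 0.0929 F [ 0.1  0.5 -0.5]
turn units [ 0.02 -0.01 -0.  ] | shift units in tool after turn [-0.043  4.373 -0.019] now [-0.04   4.373 -0.011]
162 [ 0.64177957 -0.18433266  0.20140281] [[ 0.59524699 -0.1935495   0.19101739]
 [ 0.69055997 -0.17728386  0.20779345]]
```

View pics/c1.png

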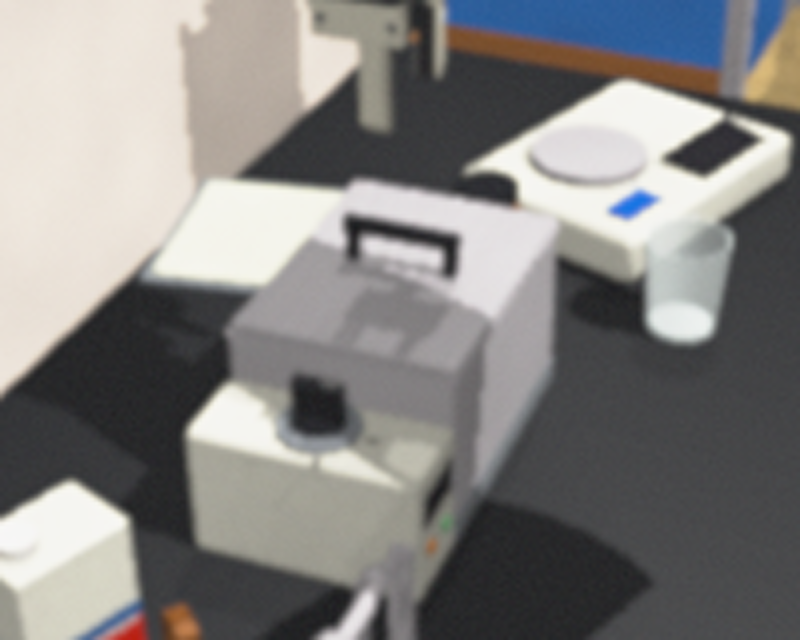

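The lid is still in place, with its handle at about (400,235) in the crop and agreeing with the top view to within 3 mm. I'll lower and grip it.

{"name": "carry_out", "arguments": {"targets": [[0,0.7,0,0,0,0],[0,0.7,0,0,0,0],[0,0.7,0,0,0,0],[0,0.7,0,0,0,0],[0,0.6,0,0,0,0],[0,0.5,0,0,0,0],[0,0.4,0,0,0,0],[0,0,0,0,0,0],[0,0,0,0,0,0]]}}

```text
clock: 3.37
eef_pos: [0.6428, -0.1894, 0.1857]
ee_rot: [-0.508, 0.508, -0.492, 0.492]
wrist_force: [-0.2, -0.9, -0.1]
finger_gap: 0.0932
```

{"name": "carry_out", "arguments": {"targets": [[0,0,0,0,0,0],[0,0,0,0,0,0],[0,0,0,0,0,0],[0,0,0,0,0,0],[0,0,0,0,0,0],[0,0,0,0,0,0],[0,0,0,0,0,0],[0,0,0,0,0,0],[0,0,0,0,0,0],[0,0,0,0,0,0]], "hand": 1, "newtons": 40}}

```text
clock: 4.2
eef_pos: [0.643, -0.1891, 0.1856]
ee_rot: [0.508, -0.508, 0.492, -0.492]
wrist_force: [0.3, 0.7, -0.3]
finger_gap: 0.0309
```

```bash
python3 go.py 0.642 -0.188 0.26 -88.1
```

```text
t4.20 pos [ 0.643  -0.1891  0.1856] yaw -88.23 gap 0.0309 F [ 0.3  0.7 -0.3]
turn units [ 0.   -0.02 -0.  ] | shift units in tool after turn [-0.039 -2.479 -0.032] now [-0.039 -2.479 -0.032]
```

Gap is 31 mm and still closing.

{"name": "carry_out", "arguments": {"targets": [[0,0,0,0,0,0],[0,0,0,0,0,0],[0,0,0,0,0,0],[0,0,0,0,0,0],[0,0,0,0,0,0],[0,0,0,0,0,0]]}}

```text
clock: 4.7
eef_pos: [0.643, -0.1891, 0.1856]
ee_rot: [0.508, -0.508, 0.492, -0.492]
wrist_force: [-0.2, 0.1, -0.8]
finger_gap: 0.0137
```

{"name": "carry_out", "arguments": {"targets": [[0,-0.2,0,0,0,0],[0,-0.3,0,0,0,0],[0,-0.4,0,0,0,0],[0,-0.5,0,0,0,0],[0,-0.5,0,0,0,0],[0,-0.5,0,0,0,0],[0,-0.4,0,0,0,0],[0,-0.2,0,0,0,0],[0,0,0,0,0,0],[0,0,0,0,0,0]]}}

```text
clock: 5.53
eef_pos: [0.643, -0.1892, 0.2755]
ee_rot: [-0.508, 0.508, -0.492, 0.492]
wrist_force: [-0.6, 0.6, -4.8]
finger_gap: 0.0135
```

```bash
python3 go.py 0.405 -0.15 0.27 -88.1
```

```text
t5.53 pos [ 0.643  -0.1892  0.2755] yaw -88.24 gap 0.0135 F [-0.6  0.6 -4.8]
turn units [ 0.   -0.02 -0.  ] | shift units in tool after turn [-1.568  0.184 -7.886] now [-1.549  0.185 -7.89 ]
```

The lid is held: the wrist shows 4.8 N downward, about right for 0.45 kg.

{"name": "carry_out", "arguments": {"targets": [[0,0,-0.3,0,0,0],[-0.1,0,-0.5,0,0,0],[-0.1,0,-0.6,0,0,0],[-0.15,0,-0.7,0,0,0],[-0.15,0,-0.7,0,0,0],[-0.15,0,-0.7,0,0,0],[-0.15,0,-0.7,0,0,0],[-0.15,0,-0.7,0,0,0],[-0.15,0,-0.7,0,0,0],[-0.15,0,-0.7,0,0,0],[-0.15,0,-0.7,0,0,0],[-0.1,0,-0.5,0,0,0],[-0.05,0,-0.3,0,0,0],[0,0,-0.1,0,0,0],[0,0,0,0,0,0],[0,0,0,0,0,0]]}}

```text
clock: 6.87
eef_pos: [0.405, -0.1501, 0.2754]
ee_rot: [0.508, -0.508, 0.492, -0.492]
wrist_force: [0.2, 0.1, -3.6]
finger_gap: 0.0137
```

{"name": "carry_out", "arguments": {"targets": [[0,0.5,0,0,0,0],[0,0.7,0,0,0,0],[0,0.7,0,0,0,0],[0,0.7,0,0,0,0],[0,0.7,0,0,0,0],[0,0.7,0,0,0,0],[0,0.7,0,0,0,0],[0,0.7,0,0,0,0],[0,0.6,0,0,0,0],[0,0.5,0,0,0,0],[0,0.4,0,0,0,0],[0,0.3,0,0,0,0],[0,0.2,0,0,0,0],[0,0.2,0,0,0,0],[0,0,0,0,0,0],[0,0,0,0,0,0]]}}

```text
clock: 8.2
eef_pos: [0.4049, -0.15, 0.0479]
ee_rot: [0.508, -0.508, 0.492, -0.492]
wrist_force: [0.3, 0.3, -2.6]
finger_gap: 0.0137
```

```bash
python3 go.py 0.405 -0.15 0.0345 -88.1
```

```text
t8.20 pos [ 0.4049 -0.15    0.0479] yaw -88.23 gap 0.0137 F [ 0.3  0.3 -2.6]
turn units [-0.   -0.02  0.  ] | shift units in tool after turn [-0.     0.446  0.005] now [-0.     0.446  0.005]
```

{"name": "carry_out", "arguments": {"targets": [[0,0.2,0,0,0,0],[0,0.15,0,0,0,0],[0,0.08,0,0,0,0],[0,0,0,0,0,0],[0,0,0,0,0,0]]}}

```text
clock: 8.62
eef_pos: [0.4046, -0.1499, 0.0347]
ee_rot: [-0.508, 0.508, -0.492, 0.492]
wrist_force: [0.5, 0.0, -3.7]
finger_gap: 0.0136
```

{"name": "carry_out", "arguments": {"targets": [[0,0.04,0,0,0,0],[0,0.03,0,0,0,0],[0,0,0,0,0,0]]}}

```text
clock: 8.87
eef_pos: [0.4049, -0.1501, 0.0336]
ee_rot: [0.508, -0.508, 0.492, -0.492]
wrist_force: [-5.5, 1.7, 8.2]
finger_gap: 0.0136
```

Contact (8 N up), so the lid is on the bench. Release.

{"name": "carry_out", "arguments": {"targets": [[0,0,0,0,0,0],[0,0,0,0,0,0],[0,0,0,0,0,0],[0,0,0,0,0,0],[0,0,0,0,0,0],[0,0,0,0,0,0]], "hand": 0}}

```text
clock: 9.37
eef_pos: [0.4047, -0.15, 0.0326]
ee_rot: [-0.508, 0.508, -0.492, 0.492]
wrist_force: [0.5, -0.3, 0.7]
finger_gap: 0.0488
```

{"name": "carry_out", "arguments": {"targets": [[0,-0.3,0,0,0,0],[0,-0.6,0,0,0,0],[0,-0.8,0,0,0,0],[0,-0.9,0,0,0,0],[0,-0.9,0,0,0,0],[0,-0.9,0,0,-0.9,0],[0,-0.9,0,0,-0.9,0],[0,-0.9,0,0,-0.9,0],[0,-0.9,0,0,-0.9,0],[0,-0.9,0,0,-0.9,0],[0,-0.5,0,0,-0.9,0],[0,0,0,0,-0.9,0],[0,0,0,0,-0.9,0],[0,0,0,0,-0.9,0],[0,0,0,0,-0.9,0],[0,0,0,0,-0.9,0],[0,0,0,0,-0.9,0],[0,0,0,0,-0.9,0],[0,0,0,0,-0.9,0],[0,0,0,0,-0.2,0]]}}

```text
clock: 11.03
eef_pos: [0.4045, -0.1499, 0.2883]
ee_rot: [-0.707, 0.707, 0.001, -0.0]
wrist_force: [0.4, 0.2, -0.3]
finger_gap: 0.0929
```

```bash
python3 go.py 0.499 0.169 0.28 0
python3 - <<'E'
from h import *
o=look("2")
crop(o["top"][0],290,120,450,280,4,"c2.png")
crop(o["side"][0],220,130,420,290,4,"c2s.png")
E
```

```text
t11.03 pos [ 0.4045 -0.1499  0.2883] yaw 0.09 gap 0.0929 F [ 0.4  0.2 -0.3]
turn units [0.   0.01 0.  ] | shift units in tool after turn [ 3.149  0.278 10.63 ] now [ 3.165  0.277 10.625]
```

View pics/c2.png

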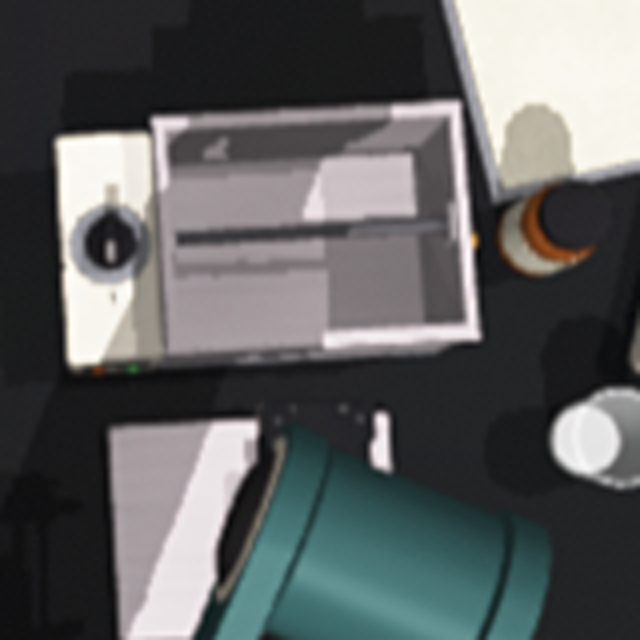

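View pics/c2s.png

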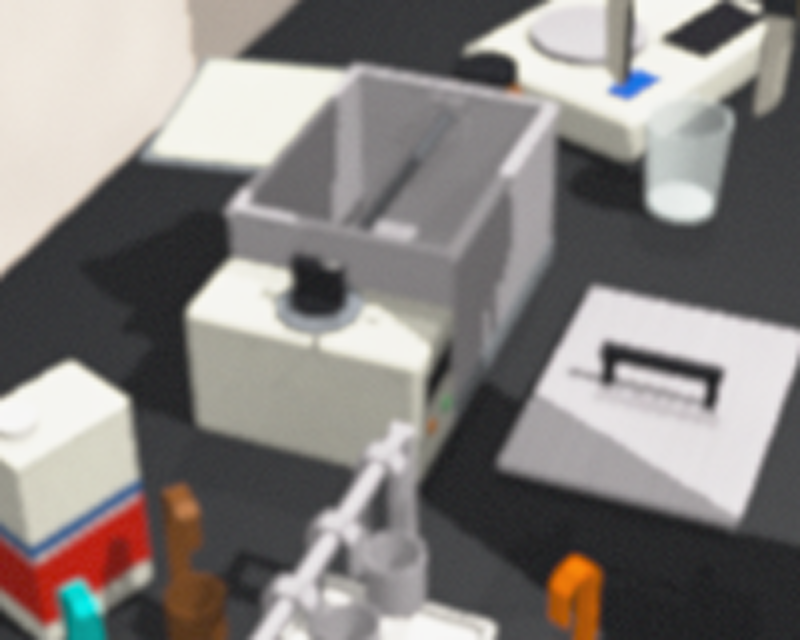

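The lid lies flat on the bench at crop (650,400) in the side view. The tank is open, and its hanger bar runs from (178,240) to (445,226) in the top crop. Next I'll measure the bar and rim.

Run:
```python
from h import *
o=load("_2")
p=o["top"][0];g=p.max(2).astype(int)
q=[]
for u in range(336,400,2):
    v0=180-(u-335)*0.055; vs=np.arange(int(v0)-6,int(v0)+7); w=np.clip(90-g[vs,u],0,None)
    if w.sum()>30: q.append((u,(w*vs).sum()/w.sum()))
P=onz("top",q,.138);print(len(q),np.polyfit(P[:,1],P[:,0],1),P[0],P[-1]); print("x at y=-.189",np.polyval(np.polyfit(P[:,1],P[:,0],1),-.189))
W=cloud("side",o["side"][1]);m=(W[...,2]>.125)&(W[...,2]<.145)&(abs(W[...,0]-.642)<.05)&(abs(W[...,1]+.19)<.1);B=W[m];print("side bar",len(B),np.polyfit(B[:,1],B[:,0],1),np.median(B,0),np.polyval(np.polyfit(B[:,1],B[:,0],1),-.189))
W=cloud("top",o["top"][1]);Z=W[...,2]
m=(Z>.15)&(Z<.17)&(W[...,0]>.53)&(W[...,0]<.76)&(W[...,1]<-.06)&(W[...,1]>-.34)
c=rect(cv2.morphologyEx(m.astype(np.uint8),cv2.MORPH_CLOSE,np.ones((3,3))));print(cv2.minAreaRect((onz("top",c.reshape(-1,2),.16)[:,:2]*1000).astype(np.float32)))
```

```text
23 [-0.04424454  0.63749815] [ 0.64180152 -0.08952566  0.138     ] [ 0.65505819 -0.29127306  0.138     ]
x at y=-.189 0.6458603674851261
side bar 130 [-0.02762037  0.63866795] [ 0.64364956 -0.19115023  0.13795613] 0.6438881981397768
((644.3760986328125, -191.23568725585938), (191.13169860839844, 249.27186584472656), 1.8646239042282104)
```

{"name": "carry_out", "arguments": {"targets": [[0.1,0,0.4,0,0,0],[0.25,0,0.85,0,0,0],[0.25,0,0.85,0,0,0],[0.25,0,0.85,0,0,0],[0.25,0,0.85,0,0,0],[0.25,0,0.85,0,0,0],[0.25,0,0.85,0,0,0],[0.25,0,0.85,0,0,0],[0.25,0,0.85,0,0,0],[0.25,0,0.85,0,0,0],[0.25,0,0.85,0,0,0],[0.25,0,0.85,0,0,0],[0.2,0,0.6,0,0,0],[0.1,0,0.28,0,0,0],[0,0,0,0,0,0],[0,0,0,0,0,0],[0,0,0,0,0,0]]}}

```text
clock: 12.55
eef_pos: [0.5003, 0.1677, 0.2878]
ee_rot: [-0.707, 0.707, -0.002, 0.002]
wrist_force: [-0.8, 0.3, -0.3]
finger_gap: 0.0932
```

```bash
python3 go.py 0.499 0.169 0.141 0
```

```text
t12.55 pos [0.5003 0.1677 0.2878] yaw -0.32 gap 0.0932 F [-0.8  0.3 -0.3]
turn units [ 0.   -0.05  0.  ] | shift units in tool after turn [-0.043  4.894  0.045] now [-0.044  4.894  0.045]
```

{"name": "carry_out", "arguments": {"targets": [[-0.04,0.7,0.04,0,0,0],[0,0.7,0,0,0,0],[0,0.7,0,0,0,0],[0,0.7,0,0,0,0],[0,0.7,0,0,0,0],[0,0.6,0,0,0,0],[0,0.5,0,0,0,0],[0,0.3,0,0,0,0],[0,0,0,0,0,0],[0,0,0,0,0,0]], "hand": 0.2}}

```text
clock: 13.38
eef_pos: [0.4993, 0.1692, 0.1412]
ee_rot: [0.707, -0.707, 0.002, -0.002]
wrist_force: [0.1, 0.5, 1.3]
finger_gap: 0.0742
```

{"name": "carry_out", "arguments": {"targets": [[0,0,0,0,0,0],[0,0,0,0,0,0],[0,0,0,0,0,0],[0,0,0,0,0,0],[0,0,0,0,0,0],[0,0,0,0,0,0],[0,0,0,0,0,0],[0,0,0,0,0,0],[0,0,0,0,0,0],[0,0,0,0,0,0]], "hand": 1, "newtons": 20}}

```text
clock: 14.22
eef_pos: [0.4993, 0.1698, 0.1407]
ee_rot: [0.707, -0.707, 0.001, -0.001]
wrist_force: [-0.2, -0.5, 0.8]
finger_gap: 0.0298
```

```bash
python3 go.py 0.542 0.169 0.191 0
```

```text
t14.22 pos [0.4993 0.1698 0.1407] yaw -0.23 gap 0.0298 F [-0.2 -0.5  0.8]
turn units [-0.   -0.03 -0.  ] | shift units in tool after turn [ 1.425 -1.678 -0.026] now [ 1.425 -1.678 -0.02 ]
```

{"name": "carry_out", "arguments": {"targets": [[0,-0.2,0,0,0,0],[0,-0.35,0,0,0,0],[0,-0.4,0,0,0,0],[0,-0.4,0,0,0,0],[0,-0.3,0,0,0,0],[0,0,0,0,0,0],[0.2,0,0,0,0,0],[0.35,0,0,0,0,0],[0.4,0,0,0,0,0],[0.35,0,0,0,0,0],[0.2,0,0,0,0,0],[0,0,0,0,0,0]]}}

```text
clock: 15.22
eef_pos: [0.5453, 0.1694, 0.1892]
ee_rot: [-0.707, 0.707, -0.002, 0.001]
wrist_force: [0.4, -0.8, -0.6]
finger_gap: 0.0297
```

{"name": "carry_out", "arguments": {"targets": [[0,-0.3,0,0,0,0],[0,-0.6,0,0,0,0],[0,-0.7,0,0,0,0],[0,-0.7,0,0,0,0],[0,-0.7,0,0,0,0],[0,-0.6,0,0,0,0],[0,-0.4,0,0,0,0],[0,0,0,0,0,0],[0,0,0,0,0,0]]}}

```text
clock: 15.97
eef_pos: [0.5442, 0.1696, 0.3103]
ee_rot: [0.707, -0.707, 0.001, -0.002]
wrist_force: [-0.0, -0.0, -1.7]
finger_gap: 0.0297
```

```bash
python3 go.py 0.691 -0.269 0.312 1.9;python3 - <<'E'
from h import *
o=look("3")
crop(o["side"][0],200,160,400,340,4,"c3.png")
E
```

```text
t15.97 pos [0.5442 0.1696 0.3103] yaw -0.22 gap 0.0297 F [-0.  -0.  -1.7]
turn units [-0.   -0.31  0.  ] | shift units in tool after turn [  4.407  -0.058 -14.775] now [  4.952  -0.057 -14.601]
```

View pics/c3.png

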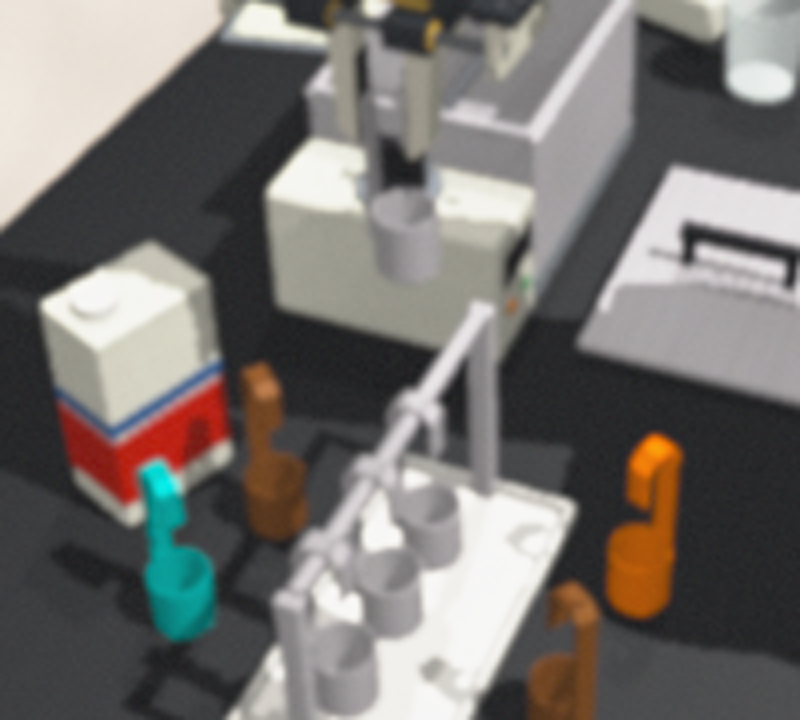

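{"name": "carry_out", "arguments": {"targets": [[0,0,-0.3,0,-0.31,0],[0.1,0,-0.6,0,0,0],[0.25,0,-0.85,0,0,0],[0.25,0,-0.85,0,0,0],[0.25,0,-0.85,0,0,0],[0.25,0,-0.85,0,0,0],[0.25,0,-0.85,0,0,0],[0.25,0,-0.85,0,0,0],[0.25,0,-0.85,0,0,0],[0.25,0,-0.85,0,0,0],[0.25,0,-0.85,0,0,0],[0.25,0,-0.85,0,0,0],[0.25,0,-0.85,0,0,0],[0.25,0,-0.85,0,0,0],[0.25,0,-0.85,0,0,0],[0.25,0,-0.85,0,0,0],[0.25,0,-0.85,0,0,0],[0.25,0,-0.6,0,0,0],[0.25,0,-0.4,0,0,0],[0.3,0,-0.1,0,0,0]]}}

```text
clock: 17.73
eef_pos: [0.6978, -0.2701, 0.308]
ee_rot: [0.707, -0.707, -0.01, 0.012]
wrist_force: [0.0, 1.1, -1.2]
finger_gap: 0.03
```

{"name": "carry_out", "arguments": {"targets": [[0,0,0,0,0,0],[0,0,0,0,0,0],[0,0,0,0,0,0]]}}

```text
clock: 17.98
eef_pos: [0.6977, -0.2676, 0.3094]
ee_rot: [0.707, -0.707, -0.012, 0.012]
wrist_force: [-0.2, -0.8, -1.4]
finger_gap: 0.03
```

```bash
python3 go.py 0.690 -0.269 0.152 1.9
```

```text
t17.98 pos [ 0.6977 -0.2676  0.3094] yaw 1.92 gap 0.03 F [-0.2 -0.8 -1.4]
turn units [-0.    0.   -0.01] | shift units in tool after turn [-0.257  5.248 -0.038] now [-0.252  5.248 -0.041]
```

{"name": "carry_out", "arguments": {"targets": [[-0.25,0,-0.04,0,0,0],[0,0.4,0,0,0,0],[0,0.6,0,0,0,0],[0,0.7,0,0,0,0],[0,0.7,0,0,0,0],[0,0.7,0,0,0,0],[0,0.7,0,0,0,0],[0,0.6,0,0,0,0],[0,0.5,0,0,0,0],[0,0.35,0,0,0,0],[0,0,0,0,0,0],[0,0,0,0,0,0]]}}

```text
clock: 18.98
eef_pos: [0.6905, -0.2694, 0.1527]
ee_rot: [0.707, -0.707, -0.012, 0.012]
wrist_force: [-0.1, 0.9, -0.8]
finger_gap: 0.0297
```

```bash
python3 go.py 0.6467 -0.270 0.152 1.9;python3 - <<'E'
from h import *
o=look("4")
crop(o["side"][0],260,120,380,220,6,"c4.png")
E
```

```text
t18.98 pos [ 0.6905 -0.2694  0.1527] yaw 1.91 gap 0.0297 F [-0.1  0.9 -0.8]
turn units [-0.  0. -0.] | shift units in tool after turn [-1.458  0.024  0.029] now [-1.458  0.025  0.03 ]
```

View pics/c4.png

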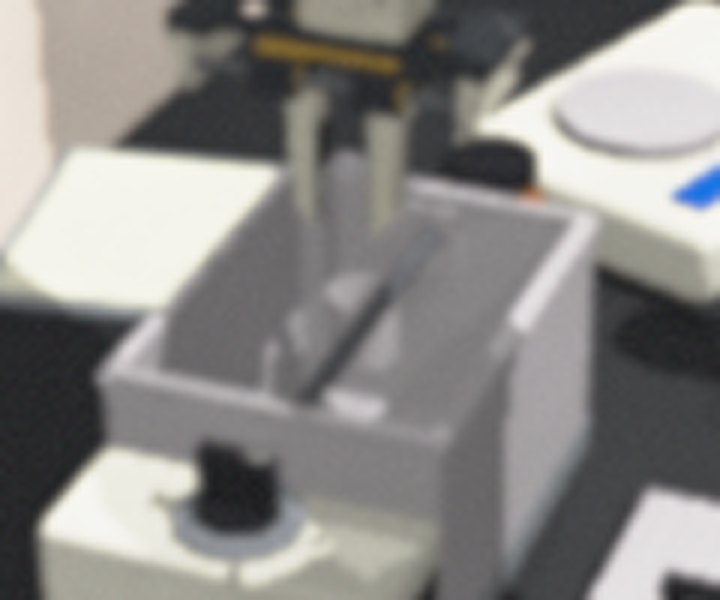

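The dipper hangs beside the bar, with the fingers at about (340,215) and the bar at (375,320), and there is no contact. I'll shift it over the bar and lower.

{"name": "carry_out", "arguments": {"targets": [[-0.2,0,0,0,0,0],[-0.35,0,0,0,0,0],[-0.4,0,0,0,0,0],[-0.35,0,0,0,0,0],[-0.16,0,0,0,0,0],[0,0,0,0,0,0],[0,0,0,0,0,0]]}}

```text
clock: 19.67
eef_pos: [0.6467, -0.2711, 0.1532]
ee_rot: [-0.707, 0.707, 0.012, -0.011]
wrist_force: [-0.1, 0.4, -1.0]
finger_gap: 0.03
```

{"name": "carry_out", "arguments": {"targets": [[0,0.2,0,0,0,0],[0,0.3,0,0,0,0],[0,0.3,0,0,0,0],[0,0.25,0,0,0,0],[0,0.2,0,0,0,0],[0,0.1,0,0,0,0],[0,0,0,0,0,0],[0,0,0,0,0,0]]}}

```text
clock: 20.33
eef_pos: [0.6469, -0.271, 0.1121]
ee_rot: [0.707, -0.707, -0.012, 0.012]
wrist_force: [-0.7, 0.5, -0.3]
finger_gap: 0.0296
```

```bash
python3 go.py 0.6467 -0.270 0.106 1.9
```

```text
t20.33 pos [ 0.6469 -0.271   0.1121] yaw 1.9 gap 0.0296 F [-0.7  0.5 -0.3]
turn units [-0.  0. -0.] | shift units in tool after turn [-0.004  0.204  0.032] now [-0.004  0.204  0.032]
```

{"name": "carry_out", "arguments": {"targets": [[0,0.1,0,0,0,0],[0,0.08,0,0,0,0],[0,0.05,0,0,0,0],[0,0,0,0,0,0]]}}

```text
clock: 20.67
eef_pos: [0.6473, -0.271, 0.1058]
ee_rot: [-0.707, 0.707, 0.012, -0.011]
wrist_force: [3.9, -0.5, 2.1]
finger_gap: 0.0298
```

{"name": "carry_out", "arguments": {"targets": [[0,0,0,0,0,0],[0,0,0,0,0,0],[0,0,0,0,0,0],[0,0,0,0,0,0],[0,0,0,0,0,0],[0,0,0,0,0,0]], "hand": 0.4}}

```text
clock: 21.17
eef_pos: [0.6467, -0.2709, 0.1052]
ee_rot: [0.707, -0.707, -0.012, 0.012]
wrist_force: [0.2, 0.1, -0.1]
finger_gap: 0.0555
```

{"name": "carry_out", "arguments": {"targets": [[0,-0.3,0,0,0,0],[0,-0.5,0,0,0,0],[0,-0.7,0,0,0,0],[0,-0.8,0,0,0,0],[0,-0.8,0,0,0,0],[0,-0.8,0,0,0,0],[0,-0.8,0,0,0,0],[0,-0.5,0,0,0,0],[0,0,0,0,0,0]]}}

```text
clock: 21.92
eef_pos: [0.6475, -0.2713, 0.2666]
ee_rot: [-0.706, 0.708, 0.014, -0.01]
wrist_force: [0.2, -0.5, 0.5]
finger_gap: 0.0555
```

```bash
python3 go.py 0.4975 0.236 0.25 0;python3 - <<'E'
from h import *
o=look("5")
crop(o["side"][0],260,120,380,220,6,"c5.png")
crop(o["top"][0],320,130,420,220,6,"c5t.png")
W=cloud("side",o["side"][1]);m=(W[...,2]>.12)&(W[...,2]<.15)&(abs(W[...,0]-.645)<.03)&(W[...,1]>-.30)&(W[...,1]<-.24);P=W[m];print(P.round(3)[::6])
E
```

```text
t21.92 pos [ 0.6475 -0.2713  0.2666] yaw 1.9 gap 0.0555 F [ 0.2 -0.5  0.5]
turn units [0.02 0.28 0.04] | shift units in tool after turn [-5.     0.552 16.909] now [-4.439  0.483 17.067]
[[ 0.653 -0.296  0.148]
 [ 0.661 -0.299  0.137]
 [ 0.649 -0.288  0.141]
 [ 0.645 -0.296  0.134]
 [ 0.639 -0.271  0.145]
 [ 0.646 -0.263  0.143]
 [ 0.659 -0.267  0.134]
 [ 0.636 -0.265  0.141]
 [ 0.647 -0.256  0.139]
 [ 0.65  -0.247  0.139]
 [ 0.631 -0.271  0.131]
 [ 0.63  -0.26   0.133]]
```

View pics/c5.png

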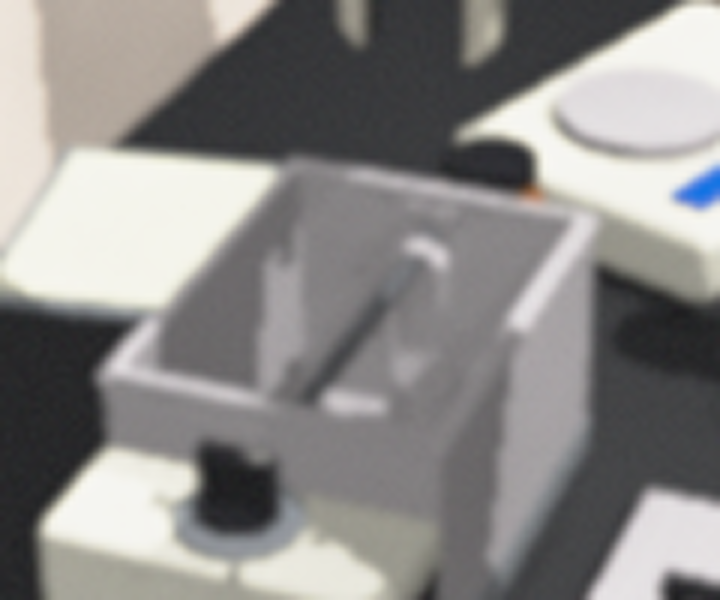

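View pics/c5t.png

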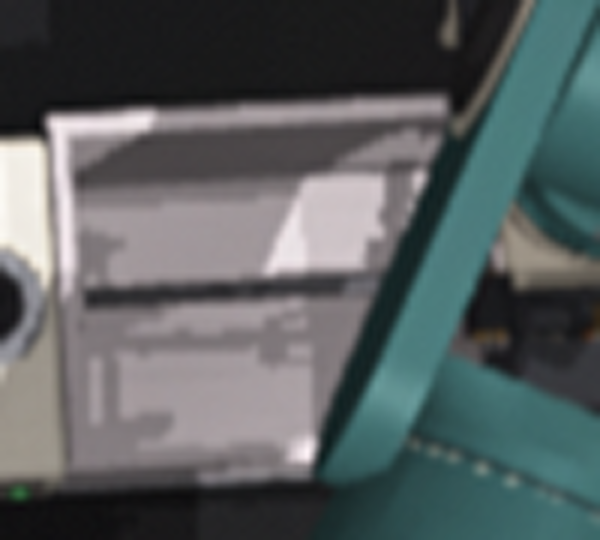

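The dipper hangs on the bar at (425,245). On to dipper 2.

{"name": "carry_out", "arguments": {"targets": [[-0.1,0,0.4,0.02,0.28,0.04],[-0.25,0,0.87,0,0,0],[-0.26,0,0.87,0,0,0],[-0.26,0,0.87,0,0,0],[-0.26,0,0.87,0,0,0],[-0.26,0,0.87,0,0,0],[-0.26,0,0.87,0,0,0],[-0.26,0,0.87,0,0,0],[-0.26,0,0.87,0,0,0],[-0.26,0,0.87,0,0,0],[-0.26,0,0.87,0,0,0],[-0.26,0,0.87,0,0,0],[-0.26,0,0.87,0,0,0],[-0.26,0,0.87,0,0,0],[-0.26,0,0.87,0,0,0],[-0.26,0,0.87,0,0,0],[-0.26,0,0.87,0,0,0],[-0.26,0,0.87,0,0,0],[-0.26,0,0.87,0,0,0],[-0.23,0,0.85,0,0,0]]}}

```text
clock: 23.68
eef_pos: [0.4956, 0.2374, 0.2615]
ee_rot: [0.708, -0.707, 0.003, 0.002]
wrist_force: [0.6, -0.3, 0.4]
finger_gap: 0.0562
```

{"name": "carry_out", "arguments": {"targets": [[0,0,0,0,0,0],[0,0,0,0,0,0],[0,0,0,0,0,0]]}}

```text
clock: 23.93
eef_pos: [0.4965, 0.2359, 0.2621]
ee_rot: [0.708, -0.707, 0.002, 0.002]
wrist_force: [-1.0, -0.0, -0.7]
finger_gap: 0.0559
```

```bash
python3 go.py 0.4985 0.236 0.141 0
python3 - <<'E'
from h import *
p,d=grab_frame("side")
Ws=cloud("side",d)
P=Ws[(Ws[...,2]>.155)&(Ws[...,2]<.186)&(Ws[...,1]>.18)&(Ws[...,1]<.4)&(abs(Ws[...,0]-.498)<.02)]
f=P[abs(P[:,0]-.498)>.009]
for y0 in(.236,.294,.356):
    s=f[abs(f[:,1]-y0)<.02]; print(y0,len(s),np.percentile(s[:,1],[3,50,97]).round(4),np.percentile(s[:,0],[3,97]).round(4))
E
```

```text
t23.93 pos [0.4965 0.2359 0.2621] yaw -0.0 gap 0.0559 F [-1.  -0.  -0.7]
turn units [-0.01 -0.   -0.05] | shift units in tool after turn [6.800e-02 4.036e+00 3.000e-03] now [ 9.200e-02  4.035e+00 -3.000e-03]
0.236 40 [0.2292 0.2382 0.2427] [0.4848 0.5133]
0.294 58 [0.2866 0.2965 0.3016] [0.4841 0.5139]
0.356 58 [0.3494 0.358  0.3643] [0.4834 0.5116]
```

{"name": "carry_out", "arguments": {"targets": [[0.08,0.4,0,0,0,-0.05],[0,0.6,0,0,0,0],[0,0.7,0,0,0,0],[0,0.7,0,0,0,0],[0,0.6,0,0,0,0],[0,0.5,0,0,0,0],[0,0.35,0,0,0,0],[0,0.18,0,0,0,0],[0,0,0,0,0,0]]}}

```text
clock: 24.73
eef_pos: [0.499, 0.2359, 0.1412]
ee_rot: [0.708, -0.707, 0.0, -0.0]
wrist_force: [-0.9, 0.5, -0.0]
finger_gap: 0.0557
```

{"name": "carry_out", "arguments": {"targets": [[0,0,0,0,0,0],[0,0,0,0,0,0],[0,0,0,0,0,0],[0,0,0,0,0,0],[0,0,0,0,0,0],[0,0,0,0,0,0],[0,0,0,0,0,0]], "hand": 1, "newtons": 20}}

```text
clock: 25.32
eef_pos: [0.4992, 0.2367, 0.1427]
ee_rot: [0.708, -0.706, -0.001, -0.001]
wrist_force: [-0.6, 0.1, 5.3]
finger_gap: 0.0302
```

```bash
python3 go.py 0.542 0.236 0.191 0
```

```text
t25.32 pos [0.4992 0.2367 0.1427] yaw -0.02 gap 0.0302 F [-0.6  0.1  5.3]
turn units [-0.02 -0.    0.02] | shift units in tool after turn [ 1.425 -1.61  -0.023] now [ 1.428 -1.607 -0.018]
```

{"name": "carry_out", "arguments": {"targets": [[0,-0.2,0,-0.02,0,0],[0,-0.35,0,0,0,0],[0,-0.4,0,0,0,0],[0,-0.4,0,0,0,0],[0,-0.3,0,0,0,0],[0,0,0,0,0,0],[0.2,0,0,0,0,0],[0.35,0,0,0,0,0],[0.4,0,0,0,0,0],[0.35,0,0,0,0,0],[0.2,0,0,0,0,0],[0,0,0,0,0,0]]}}

```text
clock: 26.32
eef_pos: [0.5453, 0.2363, 0.1909]
ee_rot: [-0.707, 0.707, -0.0, 0.0]
wrist_force: [-0.2, 0.1, -0.4]
finger_gap: 0.0299
```

{"name": "carry_out", "arguments": {"targets": [[0,-0.3,0,0,0,0],[0,-0.6,0,0,0,0],[0,-0.7,0,0,0,0],[0,-0.7,0,0,0,0],[0,-0.7,0,0,0,0],[0,-0.6,0,0,0,0],[0,-0.4,0,0,0,0],[0,0,0,0,0,0],[0,0,0,0,0,0]]}}

```text
clock: 27.07
eef_pos: [0.5438, 0.2366, 0.3119]
ee_rot: [0.707, -0.707, -0.0, -0.001]
wrist_force: [0.9, -0.2, -1.1]
finger_gap: 0.03
```

```bash
python3 go.py 0.688 -0.216 0.312 1.9;python3 - <<'E'
from h import *
o=look("6")
crop(o["side"][0],200,160,400,340,3,"c6.png")
E
```

```text
t27.07 pos [0.5438 0.2366 0.3119] yaw -0.02 gap 0.03 F [ 0.9 -0.2 -1.1]
turn units [-0.   -0.28  0.01] | shift units in tool after turn [ 4.3040e+00 -4.0000e-03 -1.5238e+01] now [ 4.8120e+00  2.0000e-03 -1.5085e+01]
```

View pics/c6.png

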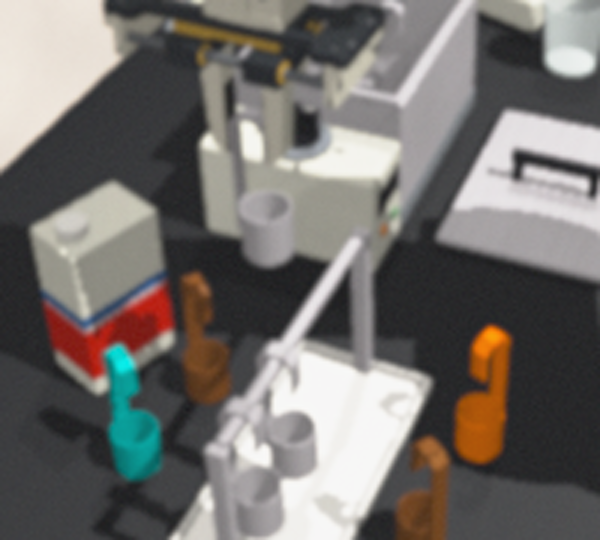

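{"name": "carry_out", "arguments": {"targets": [[0,0,-0.3,0,-0.28,0],[0.1,0,-0.6,0,0,0],[0.25,0,-0.87,0,0,0],[0.25,0,-0.87,0,0,0],[0.25,0,-0.87,0,0,0],[0.25,0,-0.87,0,0,0],[0.25,0,-0.87,0,0,0],[0.25,0,-0.87,0,0,0],[0.25,0,-0.87,0,0,0],[0.25,0,-0.87,0,0,0],[0.25,0,-0.87,0,0,0],[0.25,0,-0.87,0,0,0],[0.25,0,-0.87,0,0,0],[0.25,0,-0.87,0,0,0],[0.25,0,-0.87,0,0,0],[0.25,0,-0.87,0,0,0],[0.25,0,-0.87,0,0,0],[0.2,0,-0.7,0,0,0],[0.15,0,-0.4,0,0,0],[0.1,0,-0.19,0,0,0]]}}

```text
clock: 28.83
eef_pos: [0.6878, -0.2175, 0.3103]
ee_rot: [0.707, -0.707, -0.011, 0.012]
wrist_force: [-0.2, -0.8, -1.6]
finger_gap: 0.03
```

{"name": "carry_out", "arguments": {"targets": [[0,0,0,0,0,0],[0,0,0,0,0,0],[0,0,0,0,0,0]]}}

```text
clock: 29.08
eef_pos: [0.6876, -0.215, 0.312]
ee_rot: [0.707, -0.707, -0.012, 0.012]
wrist_force: [0.5, 0.6, -1.6]
finger_gap: 0.0295
```

```bash
python3 go.py 0.688 -0.216 0.152 1.9
```

```text
t29.08 pos [ 0.6876 -0.215   0.312 ] yaw 1.95 gap 0.0295 F [ 0.5  0.6 -1.6]
turn units [-0.    0.01  0.01] | shift units in tool after turn [ 0.012  5.335 -0.035] now [ 0.006  5.335 -0.035]
```

{"name": "carry_out", "arguments": {"targets": [[0,0.3,-0.03,0,0,0],[0,0.5,0,0,0,0],[0,0.7,0,0,0,0],[0,0.7,0,0,0,0],[0,0.7,0,0,0,0],[0,0.7,0,0,0,0],[0,0.7,0,0,0,0],[0,0.5,0,0,0,0],[0,0.35,0,0,0,0],[0,0.17,0,0,0,0],[0,0,0,0,0,0],[0,0,0,0,0,0]]}}

```text
clock: 30.08
eef_pos: [0.6881, -0.217, 0.1531]
ee_rot: [-0.707, 0.707, 0.012, -0.011]
wrist_force: [-0.6, 0.3, -0.6]
finger_gap: 0.0298
```

{"name": "carry_out", "arguments": {"targets": [[-0.2,0,0,0,0,0],[-0.35,0,0,0,0,0],[-0.4,0,0,0,0,0],[-0.33,0,0,0,0,0],[-0.15,0,0,0,0,0],[0,0,0,0,0,0],[0,0,0,0,0,0]]}}

```text
clock: 30.67
eef_pos: [0.6449, -0.2185, 0.1529]
ee_rot: [-0.707, 0.707, 0.012, -0.011]
wrist_force: [-0.2, -0.9, -0.9]
finger_gap: 0.03
```

```bash
python3 go.py 0.645 -0.217 0.107 1.9
```

```text
t30.67 pos [ 0.6449 -0.2185  0.1529] yaw 1.89 gap 0.03 F [-0.2 -0.9 -0.9]
turn units [ 0.   -0.    0.02] | shift units in tool after turn [0.004 1.528 0.051] now [1.000e-03 1.528e+00 5.200e-02]
```

{"name": "carry_out", "arguments": {"targets": [[0,0.2,0.03,0,0,0],[0,0.3,0,0,0,0],[0,0.3,0,0,0,0],[0,0.25,0,0,0,0],[0,0.2,0,0,0,0],[0,0.15,0,0,0,0],[0,0.1,0,0,0,0],[0,0.06,0,0,0,0],[0,0,0,0,0,0]]}}

```text
clock: 31.42
eef_pos: [0.6459, -0.2177, 0.1075]
ee_rot: [-0.707, 0.707, 0.013, -0.01]
wrist_force: [-1.3, 2.3, 12.7]
finger_gap: 0.0301
```

Contact at 12.7 N up, so it is seated. Release and go back up.

{"name": "carry_out", "arguments": {"targets": [[0,0,0,0,0,0],[0,0,0,0,0,0],[0,0,0,0,0,0],[0,0,0,0,0,0],[0,0,0,0,0,0],[0,0,0,0,0,0]], "hand": 0.4}}

```text
clock: 31.92
eef_pos: [0.645, -0.2176, 0.1053]
ee_rot: [-0.707, 0.707, 0.012, -0.011]
wrist_force: [0.0, 0.4, -0.4]
finger_gap: 0.0554
```

{"name": "carry_out", "arguments": {"targets": [[0,-0.3,0,0,0,0],[0,-0.5,0,0,0,0],[0,-0.7,0,0,0,0],[0,-0.8,0,0,0,0],[0,-0.8,0,0,0,0],[0,-0.8,0,0,0,0],[0,-0.8,0,0,0,0],[0,-0.5,0,0,0,0],[0,0,0,0,0,0],[0,0,0,0,0,0]]}}

```text
clock: 32.75
eef_pos: [0.645, -0.2176, 0.2625]
ee_rot: [-0.707, 0.707, 0.013, -0.011]
wrist_force: [-0.1, -0.0, -0.3]
finger_gap: 0.0559
```

```bash
python3 go.py 0.4985 0.294 0.262 0;python3 - <<'E'
from h import *
o=look("7")
crop(o["side"][0],260,120,380,220,6,"c7.png")
E
```

```text
t32.75 pos [ 0.645  -0.2176  0.2625] yaw 1.9 gap 0.0559 F [-0.1 -0.  -0.3]
turn units [0.01 0.28 0.02] | shift units in tool after turn [-4.8850e+00  1.6000e-02  1.7053e+01] now [-4.3160e+00 -8.0000e-03  1.7206e+01]
```

View pics/c7.png

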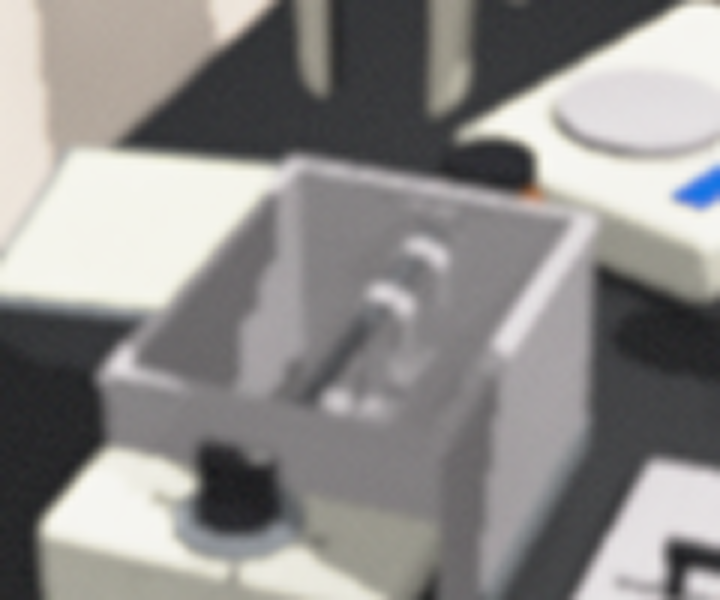

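Two hooks hang on the bar, at (425,250) and (390,300). Dipper 3 next.

{"name": "carry_out", "arguments": {"targets": [[-0.1,0,0.4,0.01,0.28,0.02],[-0.255,0,0.9,0,0,0],[-0.255,0,0.9,0,0,0],[-0.255,0,0.9,0,0,0],[-0.255,0,0.9,0,0,0],[-0.255,0,0.9,0,0,0],[-0.255,0,0.9,0,0,0],[-0.255,0,0.9,0,0,0],[-0.255,0,0.9,0,0,0],[-0.255,0,0.9,0,0,0],[-0.255,0,0.9,0,0,0],[-0.255,0,0.9,0,0,0],[-0.255,0,0.9,0,0,0],[-0.255,0,0.9,0,0,0],[-0.255,0,0.9,0,0,0],[-0.255,0,0.9,0,0,0],[-0.255,0,0.9,0,0,0],[-0.255,0,0.9,0,0,0],[-0.255,0,0.9,0,0,0],[-0.19,0,0.45,0,0,0]]}}

```text
clock: 34.52
eef_pos: [0.4971, 0.2961, 0.2605]
ee_rot: [0.707, -0.707, 0.001, 0.002]
wrist_force: [-0.1, -1.0, -0.3]
finger_gap: 0.0557
```

{"name": "carry_out", "arguments": {"targets": [[0,0,0,0,0,0],[0,0,0,0,0,0],[0,0,0,0,0,0],[0,0,0,0,0,0]]}}

```text
clock: 34.85
eef_pos: [0.4986, 0.293, 0.2618]
ee_rot: [0.707, -0.707, 0.001, 0.0]
wrist_force: [1.5, 0.7, 0.5]
finger_gap: 0.056
```

```bash
python3 go.py 0.4985 0.294 0.141 0
```

```text
t34.85 pos [0.4986 0.293  0.2618] yaw -0.08 gap 0.056 F [1.5 0.7 0.5]
turn units [-0.01 -0.01 -0.01] | shift units in tool after turn [-3.000e-03  4.028e+00  3.400e-02] now [4.000e-03 4.028e+00 3.100e-02]
```

{"name": "carry_out", "arguments": {"targets": [[0,0.4,0.03,0,0,0],[0,0.6,0,0,0,0],[0,0.7,0,0,0,0],[0,0.7,0,0,0,0],[0,0.6,0,0,0,0],[0,0.5,0,0,0,0],[0,0.35,0,0,0,0],[0,0.17,0,0,0,0],[0,0,0,0,0,0]]}}

```text
clock: 35.6
eef_pos: [0.4979, 0.2946, 0.1406]
ee_rot: [0.707, -0.707, 0.001, 0.001]
wrist_force: [0.5, 0.7, -0.4]
finger_gap: 0.056
```

{"name": "carry_out", "arguments": {"targets": [[0,0,0,0,0,0],[0,0,0,0,0,0],[0,0,0,0,0,0],[0,0,0,0,0,0],[0,0,0,0,0,0],[0,0,0,0,0,0],[0,0,0,0,0,0]], "hand": 1, "newtons": 20}}

```text
clock: 36.18
eef_pos: [0.4983, 0.2951, 0.1422]
ee_rot: [0.708, -0.707, 0.0, 0.0]
wrist_force: [-0.1, -0.4, 4.9]
finger_gap: 0.0303
```

```bash
python3 go.py 0.542 0.294 0.191 0
```

```text
t36.18 pos [0.4983 0.2951 0.1422] yaw -0.02 gap 0.0303 F [-0.1 -0.4  4.9]
turn units [-0.01 -0.   -0.  ] | shift units in tool after turn [ 1.456 -1.627 -0.035] now [ 1.455 -1.627 -0.032]
```

{"name": "carry_out", "arguments": {"targets": [[0,-0.2,0,0,0,0],[0,-0.35,0,0,0,0],[0,-0.4,0,0,0,0],[0,-0.4,0,0,0,0],[0,-0.3,0,0,0,0],[0,0,0,0,0,0],[0.2,0,0,0,0,0],[0.35,0,0,0,0,0],[0.4,0,0,0,0,0],[0.35,0,0,0,0,0],[0.2,0,0,0,0,0],[0,0,0,0,0,0]]}}

```text
clock: 37.18
eef_pos: [0.5445, 0.2946, 0.1902]
ee_rot: [0.707, -0.707, 0.001, 0.0]
wrist_force: [0.4, 0.3, -1.7]
finger_gap: 0.0299
```

{"name": "carry_out", "arguments": {"targets": [[0,-0.3,0,0,0,0],[0,-0.6,0,0,0,0],[0,-0.7,0,0,0,0],[0,-0.7,0,0,0,0],[0,-0.7,0,0,0,0],[0,-0.6,0,0,0,0],[0,-0.4,0,0,0,0],[0,0,0,0,0,0],[0,0,0,0,0,0]]}}

```text
clock: 37.93
eef_pos: [0.5432, 0.2948, 0.3112]
ee_rot: [0.708, -0.707, 0.0, 0.0]
wrist_force: [-0.4, -0.3, -1.0]
finger_gap: 0.0299
```

```bash
python3 go.py 0.686 -0.162 0.312 1.9;python3 - <<'E'
from h import *
o=look("8")
crop(o["side"][0],200,160,400,340,3,"c8.png")
E
```

```text
t37.93 pos [0.5432 0.2948 0.3112] yaw -0.02 gap 0.0299 F [-0.4 -0.3 -1. ]
turn units [-0.01 -0.28 -0.01] | shift units in tool after turn [  4.251  -0.027 -15.376] now [  4.763  -0.051 -15.225]
```

View pics/c8.png

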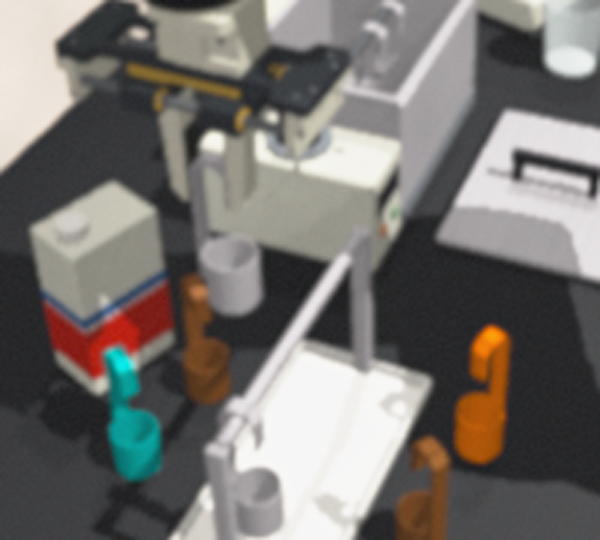

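{"name": "carry_out", "arguments": {"targets": [[0,0,-0.3,0,-0.28,0],[0.1,0,-0.6,0,0,0],[0.25,0,-0.87,0,0,0],[0.25,0,-0.87,0,0,0],[0.25,0,-0.87,0,0,0],[0.25,0,-0.87,0,0,0],[0.25,0,-0.87,0,0,0],[0.25,0,-0.87,0,0,0],[0.25,0,-0.87,0,0,0],[0.25,0,-0.87,0,0,0],[0.25,0,-0.87,0,0,0],[0.25,0,-0.87,0,0,0],[0.25,0,-0.87,0,0,0],[0.25,0,-0.87,0,0,0],[0.25,0,-0.87,0,0,0],[0.25,0,-0.87,0,0,0],[0.25,0,-0.87,0,0,0],[0.2,0,-0.7,0,0,0],[0.15,0,-0.4,0,0,0],[0.05,0,-0.33,0,0,0]]}}

```text
clock: 39.7
eef_pos: [0.686, -0.1632, 0.3088]
ee_rot: [0.708, -0.706, -0.01, 0.013]
wrist_force: [-0.6, 0.7, -0.7]
finger_gap: 0.0298
```

{"name": "carry_out", "arguments": {"targets": [[0,0,0,0,0,0],[0,0,0,0,0,0],[0,0,0,0,0,0]]}}

```text
clock: 39.95
eef_pos: [0.6856, -0.1611, 0.3104]
ee_rot: [0.707, -0.707, -0.012, 0.012]
wrist_force: [0.9, 0.0, -1.2]
finger_gap: 0.0298
```

```bash
python3 go.py 0.686 -0.162 0.152 1.9
```

```text
t39.95 pos [ 0.6856 -0.1611  0.3104] yaw 1.95 gap 0.0298 F [ 0.9  0.  -1.2]
turn units [-0.01  0.01 -0.01] | shift units in tool after turn [ 0.012  5.281 -0.029] now [ 0.018  5.281 -0.036]
```

{"name": "carry_out", "arguments": {"targets": [[0.02,0.3,-0.03,0,0,0],[0,0.5,0,0,0,0],[0,0.7,0,0,0,0],[0,0.7,0,0,0,0],[0,0.7,0,0,0,0],[0,0.7,0,0,0,0],[0,0.7,0,0,0,0],[0,0.5,0,0,0,0],[0,0.3,0,0,0,0],[0,0.17,0,0,0,0],[0,0,0,0,0,0],[0,0,0,0,0,0]]}}

```text
clock: 40.95
eef_pos: [0.6865, -0.1629, 0.153]
ee_rot: [0.707, -0.707, -0.012, 0.012]
wrist_force: [-0.2, -0.2, -1.0]
finger_gap: 0.0298
```

{"name": "carry_out", "arguments": {"targets": [[-0.2,0,0,0,0,0],[-0.35,0,0,0,0,0],[-0.4,0,0,0,0,0],[-0.33,0,0,0,0,0],[-0.15,0,0,0,0,0],[0,0,0,0,0,0],[0,0,0,0,0,0]]}}

```text
clock: 41.53
eef_pos: [0.6433, -0.1644, 0.1529]
ee_rot: [0.707, -0.707, -0.012, 0.012]
wrist_force: [0.2, 0.4, -0.3]
finger_gap: 0.0299
```

```bash
python3 go.py 0.643 -0.163 0.107 1.9
```

```text
t41.53 pos [ 0.6433 -0.1644  0.1529] yaw 1.89 gap 0.0299 F [ 0.2  0.4 -0.3]
turn units [-0.01 -0.   -0.  ] | shift units in tool after turn [-0.007  1.53   0.048] now [-0.007  1.53   0.047]
```

{"name": "carry_out", "arguments": {"targets": [[0,0.2,0.03,0,0,0],[0,0.3,0,0,0,0],[0,0.3,0,0,0,0],[0,0.25,0,0,0,0],[0,0.2,0,0,0,0],[0,0.15,0,0,0,0],[0,0.08,0,0,0,0],[0,0.05,0,0,0,0],[0,0,0,0,0,0]]}}

```text
clock: 42.28
eef_pos: [0.6438, -0.1634, 0.1072]
ee_rot: [0.707, -0.707, -0.012, 0.012]
wrist_force: [2.0, 0.7, 1.3]
finger_gap: 0.0299
```

{"name": "carry_out", "arguments": {"targets": [[0,0.03,0,0,0,0],[0,0,0,0,0,0]]}}

```text
clock: 42.45
eef_pos: [0.6439, -0.1634, 0.1071]
ee_rot: [0.707, -0.707, -0.012, 0.011]
wrist_force: [-1.0, 1.9, 8.2]
finger_gap: 0.0301
```

{"name": "carry_out", "arguments": {"targets": [[0,0,0,0,0,0],[0,0,0,0,0,0],[0,0,0,0,0,0],[0,0,0,0,0,0],[0,0,0,0,0,0],[0,0,0,0,0,0]], "hand": 0.4}}

```text
clock: 42.95
eef_pos: [0.6432, -0.1634, 0.1054]
ee_rot: [0.707, -0.707, -0.011, 0.012]
wrist_force: [-0.6, 0.6, 0.4]
finger_gap: 0.0556
```

{"name": "carry_out", "arguments": {"targets": [[0,-0.3,0,0,0,0],[0,-0.5,0,0,0,0],[0,-0.7,0,0,0,0],[0,-0.8,0,0,0,0],[0,-0.8,0,0,0,0],[0,-0.8,0,0,0,0],[0,-0.8,0,0,0,0],[0,-0.5,0,0,0,0],[0,0,0,0,0,0],[0,0,0,0,0,0]]}}

```text
clock: 43.78
eef_pos: [0.6436, -0.1636, 0.2625]
ee_rot: [0.707, -0.707, -0.012, 0.012]
wrist_force: [0.2, -0.1, -1.3]
finger_gap: 0.056
```

```bash
python3 go.py 0.4975 0.357 0.262 0;python3 - <<'E'
from h import *
o=look("9")
crop(o["side"][0],260,120,380,220,6,"c9.png")
Ws=cloud("side",o["side"][1])
P=Ws[(Ws[...,2]>.155)&(Ws[...,2]<.186)&(Ws[...,1]>.3)&(Ws[...,1]<.4)&(abs(Ws[...,0]-.498)<.02)]
f=P[abs(P[:,0]-.498)>.009];s=f[abs(f[:,1]-.356)<.02]; print(len(s),np.percentile(s[:,1],[3,50,97]).round(4),np.percentile(s[:,0],[3,97]).round(4))
E
```

```text
t43.78 pos [ 0.6436 -0.1636  0.2625] yaw 1.9 gap 0.056 F [ 0.2 -0.1 -1.3]
turn units [-0.01  0.28  0.  ] | shift units in tool after turn [-4.871  0.018 17.353] now [-4.292  0.027 17.505]
60 [0.3499 0.3583 0.3642] [0.4832 0.5116]
```

View pics/c9.png

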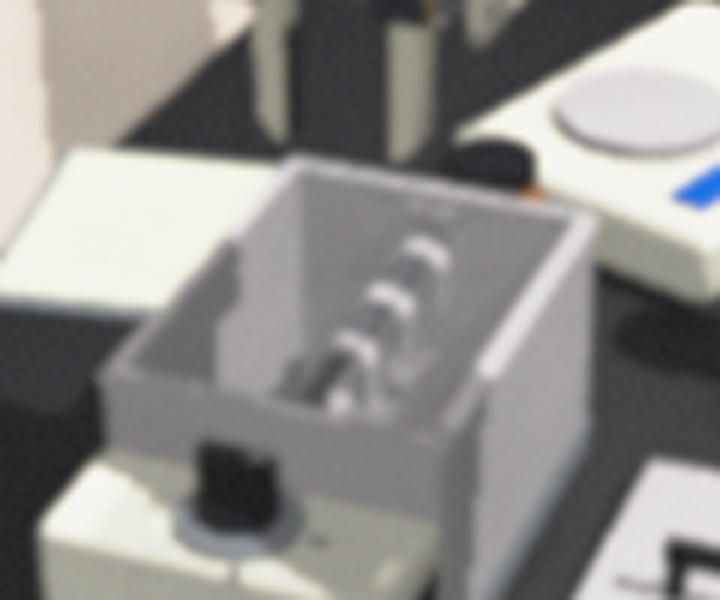

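Three hung. Dipper 4 next.

{"name": "carry_out", "arguments": {"targets": [[-0.1,0,0.4,0,0.28,0],[-0.255,0,0.9,0,0,0],[-0.255,0,0.9,0,0,0],[-0.255,0,0.9,0,0,0],[-0.255,0,0.9,0,0,0],[-0.255,0,0.9,0,0,0],[-0.255,0,0.9,0,0,0],[-0.255,0,0.9,0,0,0],[-0.255,0,0.9,0,0,0],[-0.255,0,0.9,0,0,0],[-0.255,0,0.9,0,0,0],[-0.255,0,0.9,0,0,0],[-0.255,0,0.9,0,0,0],[-0.255,0,0.9,0,0,0],[-0.255,0,0.9,0,0,0],[-0.255,0,0.9,0,0,0],[-0.255,0,0.9,0,0,0],[-0.255,0,0.9,0,0,0],[-0.255,0,0.9,0,0,0],[-0.18,0,0.72,0,0,0]]}}

```text
clock: 45.55
eef_pos: [0.496, 0.3576, 0.2607]
ee_rot: [0.707, -0.707, 0.001, 0.001]
wrist_force: [0.1, -0.2, 0.0]
finger_gap: 0.0558
```

{"name": "carry_out", "arguments": {"targets": [[0,0,0,0,0,0],[0,0,0,0,0,0],[0,0,0,0,0,0],[0,0,0,0,0,0]]}}

```text
clock: 45.88
eef_pos: [0.4973, 0.3552, 0.2618]
ee_rot: [0.707, -0.707, 0.001, 0.0]
wrist_force: [0.3, -0.2, -0.1]
finger_gap: 0.0557
```

```bash
python3 go.py 0.4975 0.356 0.141 0
```

```text
t45.88 pos [0.4973 0.3552 0.2618] yaw -0.06 gap 0.0557 F [ 0.3 -0.2 -0.1]
turn units [-0.   -0.01 -0.02] | shift units in tool after turn [0.006 4.026 0.026] now [0.014 4.026 0.024]
```

{"name": "carry_out", "arguments": {"targets": [[0,0.4,0.02,0,0,0],[0,0.6,0,0,0,0],[0,0.7,0,0,0,0],[0,0.7,0,0,0,0],[0,0.6,0,0,0,0],[0,0.5,0,0,0,0],[0,0.35,0,0,0,0],[0,0.17,0,0,0,0],[0,0,0,0,0,0]]}}

```text
clock: 46.63
eef_pos: [0.4968, 0.3564, 0.1406]
ee_rot: [0.707, -0.707, 0.001, 0.001]
wrist_force: [-1.0, 0.7, 0.3]
finger_gap: 0.0555
```

{"name": "carry_out", "arguments": {"targets": [[0,0,0,0,0,0],[0,0,0,0,0,0],[0,0,0,0,0,0],[0,0,0,0,0,0],[0,0,0,0,0,0],[0,0,0,0,0,0],[0,0,0,0,0,0]], "hand": 1, "newtons": 20}}

```text
clock: 47.22
eef_pos: [0.4972, 0.3569, 0.1423]
ee_rot: [0.708, -0.707, 0.0, 0.0]
wrist_force: [-0.3, 0.2, 4.1]
finger_gap: 0.0299
```

```bash
python3 go.py 0.542 0.356 0.191 0
```

```text
t47.22 pos [0.4972 0.3569 0.1423] yaw -0.02 gap 0.0299 F [-0.3  0.2  4.1]
turn units [-0.01 -0.   -0.  ] | shift units in tool after turn [ 1.494 -1.625 -0.029] now [ 1.493 -1.626 -0.026]
```

{"name": "carry_out", "arguments": {"targets": [[0,-0.2,0,0,0,0],[0,-0.35,0,0,0,0],[0,-0.4,0,0,0,0],[0,-0.4,0,0,0,0],[0,-0.3,0,0,0,0],[0,0,0,0,0,0],[0.2,0,0,0,0,0],[0.35,0,0,0,0,0],[0.4,0,0,0,0,0],[0.35,0,0,0,0,0],[0.2,0,0,0,0,0],[0,0,0,0,0,0]]}}

```text
clock: 48.22
eef_pos: [0.5434, 0.3563, 0.1902]
ee_rot: [0.707, -0.707, 0.001, 0.0]
wrist_force: [0.4, -0.3, -1.3]
finger_gap: 0.0297
```

{"name": "carry_out", "arguments": {"targets": [[0,-0.3,0,0,0,0],[0,-0.6,0,0,0,0],[0,-0.7,0,0,0,0],[0,-0.7,0,0,0,0],[0,-0.7,0,0,0,0],[0,-0.6,0,0,0,0],[0,-0.4,0,0,0,0],[0,0,0,0,0,0],[0,0,0,0,0,0]]}}

```text
clock: 48.97
eef_pos: [0.5421, 0.3566, 0.3112]
ee_rot: [0.708, -0.707, 0.0, 0.0]
wrist_force: [0.3, 0.6, -1.7]
finger_gap: 0.0296
```

```bash
python3 go.py 0.684 -0.109 0.312 1.9;python3 - <<'E'
from h import *
o=look("10")
crop(o["side"][0],200,160,400,340,3,"c10.png")
E
```

```text
t48.97 pos [0.5421 0.3566 0.3112] yaw -0.02 gap 0.0296 F [ 0.3  0.6 -1.7]
turn units [-0.01 -0.28 -0.01] | shift units in tool after turn [  4.213  -0.025 -15.67 ] now [  4.734  -0.05  -15.52 ]
```

View pics/c10.png

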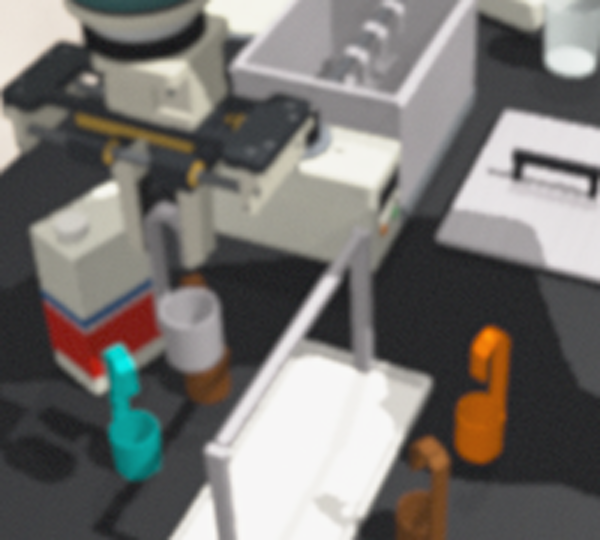

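{"name": "carry_out", "arguments": {"targets": [[0,0,-0.3,0,-0.28,0],[0.1,0,-0.6,0,0,0],[0.25,0,-0.88,0,0,0],[0.25,0,-0.88,0,0,0],[0.25,0,-0.88,0,0,0],[0.25,0,-0.88,0,0,0],[0.25,0,-0.88,0,0,0],[0.25,0,-0.88,0,0,0],[0.25,0,-0.88,0,0,0],[0.25,0,-0.88,0,0,0],[0.25,0,-0.88,0,0,0],[0.25,0,-0.88,0,0,0],[0.25,0,-0.88,0,0,0],[0.25,0,-0.88,0,0,0],[0.25,0,-0.88,0,0,0],[0.25,0,-0.88,0,0,0],[0.25,0,-0.88,0,0,0],[0.2,0,-0.7,0,0,0],[0.1,0,-0.5,0,0,0],[0.06,0,-0.37,0,0,0]]}}

```text
clock: 50.73
eef_pos: [0.6838, -0.1104, 0.309]
ee_rot: [0.708, -0.706, -0.01, 0.013]
wrist_force: [0.2, -0.4, -2.2]
finger_gap: 0.0297
```

{"name": "carry_out", "arguments": {"targets": [[0,0,0,0,0,0],[0,0,0,0,0,0],[0,0,0,0,0,0]]}}

```text
clock: 50.98
eef_pos: [0.6836, -0.1081, 0.3104]
ee_rot: [0.708, -0.707, -0.012, 0.012]
wrist_force: [-0.6, -0.4, -1.0]
finger_gap: 0.0299
```

```bash
python3 go.py 0.684 -0.109 0.152 1.9
```

```text
t50.98 pos [ 0.6836 -0.1081  0.3104] yaw 1.94 gap 0.0299 F [-0.6 -0.4 -1. ]
turn units [-0.01  0.01 -0.01] | shift units in tool after turn [ 0.013  5.282 -0.03 ] now [ 0.02   5.281 -0.037]
```

{"name": "carry_out", "arguments": {"targets": [[0.02,0.3,-0.03,0,0,0],[0,0.5,0,0,0,0],[0,0.7,0,0,0,0],[0,0.7,0,0,0,0],[0,0.7,0,0,0,0],[0,0.7,0,0,0,0],[0,0.7,0,0,0,0],[0,0.5,0,0,0,0],[0,0.3,0,0,0,0],[0,0.17,0,0,0,0],[0,0,0,0,0,0],[0,0,0,0,0,0]]}}

```text
clock: 51.98
eef_pos: [0.6844, -0.1098, 0.1531]
ee_rot: [0.707, -0.707, -0.012, 0.012]
wrist_force: [0.5, 0.3, -0.6]
finger_gap: 0.03
```

{"name": "carry_out", "arguments": {"targets": [[-0.2,0,0,0,0,0],[-0.35,0,0,0,0,0],[-0.4,0,0,0,0,0],[-0.33,0,0,0,0,0],[-0.15,0,0,0,0,0],[0,0,0,0,0,0],[0,0,0,0,0,0]]}}

```text
clock: 52.57
eef_pos: [0.6413, -0.1113, 0.153]
ee_rot: [0.707, -0.707, -0.012, 0.012]
wrist_force: [-0.3, 0.0, -0.6]
finger_gap: 0.0295
```

```bash
python3 go.py 0.6414 -0.110 0.107 1.9
```

```text
t52.57 pos [ 0.6413 -0.1113  0.153 ] yaw 1.89 gap 0.0295 F [-0.3  0.  -0.6]
turn units [-0.01 -0.   -0.  ] | shift units in tool after turn [0.006 1.532 0.043] now [0.007 1.532 0.042]
```

{"name": "carry_out", "arguments": {"targets": [[0,0.2,0.03,0,0,0],[0,0.3,0,0,0,0],[0,0.3,0,0,0,0],[0,0.25,0,0,0,0],[0,0.2,0,0,0,0],[0,0.15,0,0,0,0],[0,0.08,0,0,0,0],[0,0.07,0,0,0,0],[0,0,0,0,0,0]]}}

```text
clock: 53.32
eef_pos: [0.6421, -0.1103, 0.1072]
ee_rot: [0.707, -0.707, -0.012, 0.011]
wrist_force: [2.4, 1.1, 6.3]
finger_gap: 0.0298
```

{"name": "carry_out", "arguments": {"targets": [[0,0,0,0,0,0],[0,0,0,0,0,0],[0,0,0,0,0,0],[0,0,0,0,0,0],[0,0,0,0,0,0],[0,0,0,0,0,0]], "hand": 0.4}}

```text
clock: 53.82
eef_pos: [0.6411, -0.1103, 0.1058]
ee_rot: [0.707, -0.707, -0.011, 0.012]
wrist_force: [0.1, -0.5, 0.6]
finger_gap: 0.0556
```

{"name": "carry_out", "arguments": {"targets": [[0,-0.3,0,0,0,0],[0,-0.5,0,0,0,0],[0,-0.7,0,0,0,0],[0,-0.8,0,0,0,0],[0,-0.8,0,0,0,0],[0,-0.8,0,0,0,0],[0,-0.8,0,0,0,0],[0,-0.6,0,0,0,0],[0,0,0,0,0,0],[0,0,0,0,0,0]]}}

```text
clock: 54.65
eef_pos: [0.6417, -0.1105, 0.2672]
ee_rot: [0.707, -0.707, -0.012, 0.011]
wrist_force: [0.5, 0.2, -1.1]
finger_gap: 0.056
```

```bash
python3 go.py 0.405 -0.15 0.265 -88;python3 - <<'E'
from h import *
o=look("11")
crop(o["side"][0],260,120,420,260,5,"c11.png")
W=cloud("side",o["side"][1])
m=(W[...,2]>.128)&(W[...,2]<.155)&(abs(W[...,0]-.643)<.03)&(W[...,1]>-.30)&(W[...,1]<-.08)
P=W[m];f=P[abs(P[:,0]-(.638-.03*P[:,1]))>.007]
h,e=np.histogram(f[:,1],bins=np.arange(-.3,-.07,.01));print([(round(float(a),2),int(b)) for a,b in zip(e,h)])
E
```

```text
t54.65 pos [ 0.6417 -0.1105  0.2672] yaw 1.9 gap 0.056 F [ 0.5  0.2 -1.1]
turn units [-1.000e-02  1.308e+01  1.000e-02] | shift units in tool after turn [ 1.04   0.072 -7.93 ] now [-7.928  0.059 -1.053]
[(-0.3, 4), (-0.29, 2), (-0.28, 9), (-0.27, 9), (-0.26, 0), (-0.25, 0), (-0.24, 0), (-0.23, 5), (-0.22, 15), (-0.21, 2), (-0.2, 0), (-0.19, 0), (-0.18, 0), (-0.17, 13), (-0.16, 10), (-0.15, 0), (-0.14, 0), (-0.13, 0), (-0.12, 7), (-0.11, 4), (-0.1, 1), (-0.09, 0)]
```

View pics/c11.png

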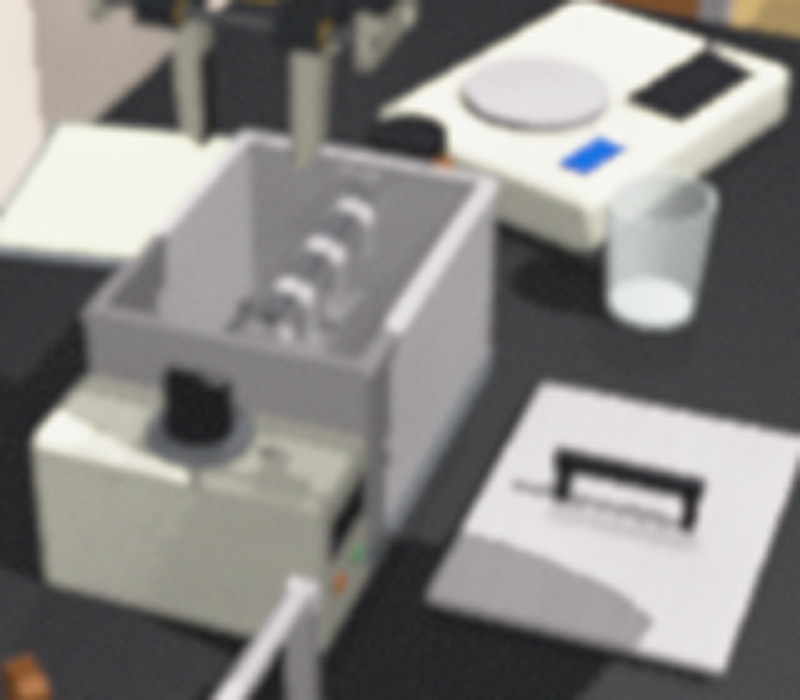

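All four hooks hang on the bar at y≈-0.27, -0.22, -0.165 and -0.115. I'll check the lid before fetching it.

{"name": "carry_out", "arguments": {"targets": [[-0.4,0,-0.06,0,0,0],[-0.7,0,-0.1,0,0,0],[-0.8,0,-0.11,0,0,0],[-0.8,0,-0.11,0,0,0],[-0.8,0,-0.11,0,0,0],[-0.8,0,-0.11,0,0,0],[-0.8,0,-0.11,0,0,0],[-0.8,0,-0.11,0,0,0],[-0.8,0,-0.1,0,0,0],[-0.7,0,-0.08,0,0,0],[-0.53,0,-0.05,0,0,0]], "hand": 0}}

```text
clock: 55.67
eef_pos: [0.403, -0.1498, 0.2643]
ee_rot: [0.708, -0.706, -0.011, 0.012]
wrist_force: [-0.5, 0.6, -0.0]
finger_gap: 0.0928
```

{"name": "carry_out", "arguments": {"targets": [[0,0,0,0,0.9,0],[0,0,0,0,0.9,0],[0,0,0,0,0.9,0],[0,0,0,0,0.9,0],[0,0,0,0,0.9,0],[0,0,0,0,0.9,0],[0,0,0,0,0.9,0],[0,0,0,0,0.9,0],[0,0,0,0,0.9,0],[0,0,0,0,0.9,0],[0,0,0,0,0.9,0],[0,0,0,0,0.9,0],[0,0,0,0,0.9,0],[0,0,0,0,0.9,0],[0,0,0,0,0.48,0],[0,0,0,0,0,0],[0,0,0,0,0,0],[0,0,0,0,0,0]]}}

```text
clock: 57.17
eef_pos: [0.4045, -0.1498, 0.2647]
ee_rot: [-0.509, 0.509, -0.492, 0.49]
wrist_force: [0.9, -0.2, -0.8]
finger_gap: 0.0927
```

```bash
python3 go.py 0.405 -0.15 0.034 -88;python3 - <<'E'
from h import *
for t in ("_2","_11","_12"):
    if t=="_12": o=look("12")
    else: o=load(t)
    W=cloud("side",o["side"][1])
    R=(abs(W[...,0]-.42)<.15)&(abs(W[...,1]+.15)<.2)
    P=W[R&(W[...,2]>.044)&(W[...,2]<.06)]
    r=cv2.minAreaRect((P[:,:2]*1000).astype(np.float32)); print(t,len(P),P.mean(0).round(4),r)
    img=o["side"][0]; hm=(R&(W[...,2]>.005)&(W[...,2]<.03)); c=rect(cv2.morphologyEx(hm.astype(np.uint8),cv2.MORPH_CLOSE,np.ones((5,5))))
    print("  plate",cv2.minAreaRect((onz("side",c.reshape(-1,2),.014)[:,:2]*1000).astype(np.float32)))
crop(o["side"][0],300,120,440,270,4,"c12.png")
crop(o["top"][0],290,120,450,280,4,"c12t.png")
E
```

```text
t57.17 pos [ 0.4045 -0.1498  0.2647] yaw -87.9 gap 0.0927 F [ 0.9 -0.2 -0.8]
turn units [ 0.02  0.02 -0.01] | shift units in tool after turn [0.008 7.69  0.015] now [0.019 7.69  0.03 ]
_2 299 [ 0.4757 -0.139   0.0515] ((459.3199462890625, -148.5658721923828), (327.58538818359375, 208.50291442871094), 87.94741821289062)
  plate ((401.89678955078125, -147.34487915039062), (302.0063781738281, 240.53587341308594), 78.13802337646484)
_11 293 [ 0.4824 -0.1539  0.0516] ((464.23626708984375, -148.8599090576172), (327.994384765625, 198.94522094726562), 87.9893798828125)
  plate ((395.1720275878906, -176.47364807128906), (310.9707336425781, 243.18153381347656), 86.8465347290039)
_12 288 [ 0.4819 -0.1518  0.0518] ((463.89215087890625, -148.03695678710938), (328.0791015625, 199.3565673828125), 88.00169372558594)
  plate ((397.07464599609375, -151.00643920898438), (226.8927001953125, 358.2387390136719), 5.8303093910217285)
```

View pics/c12.png

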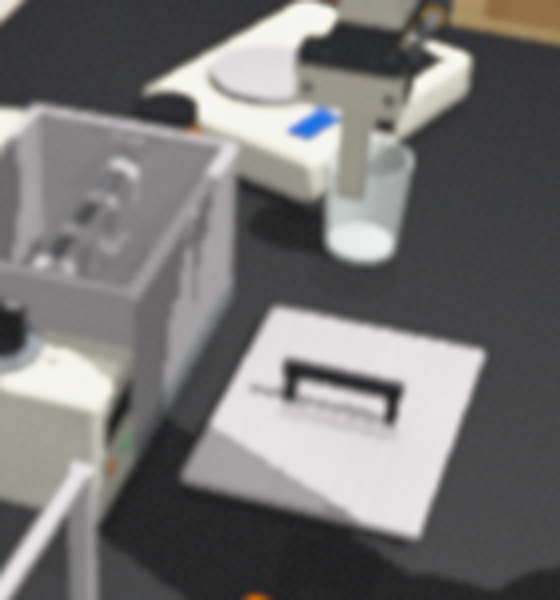

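View pics/c12t.png

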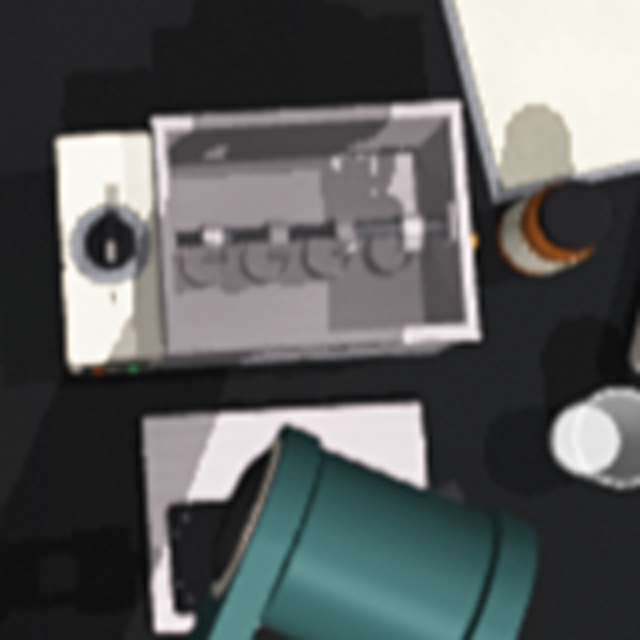

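The lid has been knocked: its near edge in the top crop went from (108,428)–(388,412) to (143,418)–(423,403), roughly 3 cm towards -y. I'll measure it again.

Run:
```python
from h import *
for t in ("_2","_12"):
    o=load(t); W=cloud("side",o["side"][1]); img=o["side"][0]
    P=W[(abs(W[...,0]-.42)<.1)&(abs(W[...,1]+.16)<.07)&(W[...,2]>.036)&(W[...,2]<.062)]
    r=cv2.minAreaRect((P[:,:2]*1000).astype(np.float32));print(t,"handle",len(P),P.mean(0).round(4),r)
    # bar pixels: dark and on z=.05
    g=img.max(2); win=np.zeros(g.shape,bool); win[195:235,360:405]=1
    m=win&(g<60); c=rect(m); q=onz("side",c.reshape(-1,2),.05)[:,:2]; print("  dark",m.sum(),cv2.minAreaRect((q*1000).astype(np.float32)))
    # plate bright mask
    pm=np.zeros(g.shape,np.uint8); win2=np.zeros(g.shape,bool);win2[185:262,335:440]=1
    pm=(win2&(g>90)).astype(np.uint8); pm=cv2.morphologyEx(pm,cv2.MORPH_CLOSE,np.ones((9,9)));c=rect(pm)
    print("  plate",cv2.minAreaRect((onz("side",c.reshape(-1,2),.014)[:,:2]*1000).astype(np.float32)))
    gt=o["top"][0].max(2); e=[]
    pts=[(108,428),(388,412)] if t=="_2" else [(143,418),(423,403)]
    print("  top corners",onz("top",[(290+a/4,120+b/4) for a,b in pts],.016).round(4))
```

```text
_2 handle 182 [ 0.4034 -0.1461  0.0494] ((404.7484436035156, -147.1898651123047), (99.18810272216797, 18.808109283447266), 2.8063368797302246)
  dark 59 ((402.9908752441406, -143.23309326171875), (81.47813415527344, 35.905277252197266), 15.85969066619873)
  plate ((408.837158203125, -154.13558959960938), (202.81626892089844, 261.5662536621094), 1.723490834236145)
  top corners [[ 0.4924 -0.0261  0.016 ]
 [ 0.5009 -0.2727  0.016 ]]
_12 handle 173 [ 0.4116 -0.176   0.0497] ((412.77752685546875, -178.7595977783203), (99.1883544921875, 20.77068328857422), 0.26095566153526306)
  dark 58 ((411.251953125, -173.51748657226562), (87.93235778808594, 17.07037353515625), 1.5247191190719604)
  plate ((478.46954345703125, -204.61416625976562), (324.4154968261719, 308.2877502441406), 1.6236677169799805)
  top corners [[ 0.5005 -0.057   0.016 ]
 [ 0.5081 -0.3039  0.016 ]]
```

```bash
python3 go.py 0.4126 -0.1805 0.034 -88.1
```

```text
t57.27 pos [ 0.4046 -0.1498  0.2649] yaw -87.94 gap 0.0933 F [ 0.6  0.8 -0.2]
turn units [ 0.01  0.02 -0.01] | shift units in tool after turn [1.032 7.697 0.232] now [1.043 7.696 0.241]
```

{"name": "carry_out", "arguments": {"targets": [[0.4,0.3,0.1,0.01,0.02,-0.01],[0.4,0.6,0.1,0,0,0],[0.23,0.8,0.03,0,0,0],[0,0.8,0,0,0,0],[0,0.8,0,0,0,0],[0,0.8,0,0,0,0],[0,0.8,0,0,0,0],[0,0.7,0,0,0,0],[0,0.6,0,0,0,0],[0,0.5,0,0,0,0],[0,0.4,0,0,0,0],[0,0.3,0,0,0,0],[0,0.2,0,0,0,0],[0,0,0,0,0,0],[0,0,0,0,0,0]]}}

```text
clock: 58.52
eef_pos: [0.4127, -0.1806, 0.0374]
ee_rot: [-0.508, 0.508, -0.492, 0.492]
wrist_force: [-0.1, -0.0, 0.5]
finger_gap: 0.0925
```

```bash
python3 go.py 0.4126 -0.1805 0.0335 -88.1
python3 - <<'E'
from h import *
o=look("13")
crop(o["side"][0],300,120,440,270,4,"c13.png")
E
```

```text
t58.52 pos [ 0.4127 -0.1806  0.0374] yaw -88.16 gap 0.0925 F [-0.1 -0.   0.5]
turn units [-0.   -0.01  0.  ] | shift units in tool after turn [-0.005  0.13  -0.004] now [-0.005  0.13  -0.004]
```

View pics/c13.png

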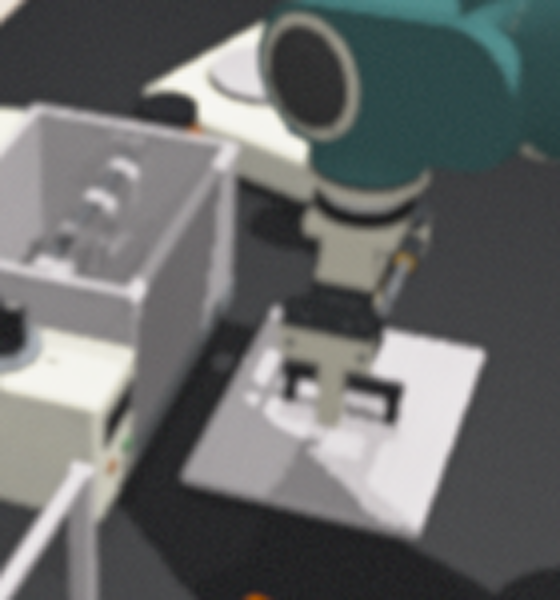

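The fingers straddle the handle, close to its middle. Go down 4 mm and grip.

{"name": "carry_out", "arguments": {"targets": [[0,0.13,0,0,0,0],[0,0,0,0,0,0]]}}

```text
clock: 58.78
eef_pos: [0.4126, -0.1805, 0.0331]
ee_rot: [0.508, -0.508, 0.492, -0.492]
wrist_force: [-1.3, -0.4, -0.0]
finger_gap: 0.0929
```

{"name": "carry_out", "arguments": {"targets": [[0,0,0,0,0,0],[0,0,0,0,0,0],[0,0,0,0,0,0],[0,0,0,0,0,0],[0,0,0,0,0,0],[0,0,0,0,0,0],[0,0,0,0,0,0],[0,0,0,0,0,0],[0,0,0,0,0,0],[0,0,0,0,0,0],[0,0,0,0,0,0],[0,0,0,0,0,0],[0,0,0,0,0,0],[0,0,0,0,0,0],[0,0,0,0,0,0],[0,0,0,0,0,0]], "hand": 1, "newtons": 40}}

```text
clock: 60.12
eef_pos: [0.4126, -0.1805, 0.0332]
ee_rot: [-0.508, 0.508, -0.492, 0.492]
wrist_force: [0.5, 1.2, -0.8]
finger_gap: 0.0136
```

{"name": "carry_out", "arguments": {"targets": [[0,-0.2,0,0,0,0],[0,-0.4,0,0,0,0],[0,-0.6,0,0,0,0],[0,-0.7,0,0,0,0],[0,-0.7,0,0,0,0],[0,-0.7,0,0,0,0],[0,-0.7,0,0,0,0],[0,-0.7,0,0,0,0],[0,-0.7,0,0,0,0],[0,-0.7,0,0,0,0],[0,-0.7,0,0,0,0],[0,-0.6,0,0,0,0],[0,-0.4,0,0,0,0],[0,-0.2,0,0,0,0],[0,0,0,0,0,0],[0,0,0,0,0,0]]}}

```text
clock: 61.45
eef_pos: [0.4124, -0.1804, 0.2726]
ee_rot: [-0.508, 0.508, -0.492, 0.492]
wrist_force: [0.1, 0.1, -4.4]
finger_gap: 0.0138
```

```bash
python3 go.py 0.643 -0.189 0.272 -88.1
```

```text
t61.45 pos [ 0.4124 -0.1804  0.2726] yaw -88.17 gap 0.0138 F [ 0.1  0.1 -4.4]
turn units [ 0.01 -0.01 -0.  ] | shift units in tool after turn [0.541 0.021 7.672] now [0.532 0.016 7.673]
```

{"name": "carry_out", "arguments": {"targets": [[0,0,0.3,0,0,0],[0.04,0,0.5,0,0,0],[0.05,0,0.6,0,0,0],[0.05,0,0.7,0,0,0],[0.05,0,0.7,0,0,0],[0.05,0,0.7,0,0,0],[0.05,0,0.7,0,0,0],[0.05,0,0.7,0,0,0],[0.05,0,0.7,0,0,0],[0.05,0,0.6,0,0,0],[0.05,0,0.6,0,0,0],[0.04,0,0.5,0,0,0],[0,0,0.25,0,0,0],[0,0,0.12,0,0,0],[0,0,0,0,0,0],[0,0,0,0,0,0],[0,0,0,0,0,0]]}}

```text
clock: 62.87
eef_pos: [0.6426, -0.189, 0.2734]
ee_rot: [-0.508, 0.508, -0.492, 0.492]
wrist_force: [0.1, 0.9, -3.7]
finger_gap: 0.0139
```

```bash
python3 go.py 0.643 -0.189 0.20 -88.1
python3 - <<'E'
from h import *
o=look("14")
crop(o["side"][0],240,90,400,230,5,"c14.png")
W=cloud("side",o["side"][1]);img=o["side"][0]
# plate top corners region: lid plate z approx .239+.016
m=(W[...,2]>.245)&(W[...,2]<.262)&(abs(W[...,0]-.643)<.13)&(abs(W[...,1]+.19)<.16)
c=rect(cv2.morphologyEx(m.astype(np.uint8),cv2.MORPH_CLOSE,np.ones((5,5))))
print(W[m][:,2].mean(),cv2.minAreaRect((onz("side",c.reshape(-1,2),.254)[:,:2]*1000).astype(np.float32)))
E
```

```text
t62.87 pos [ 0.6426 -0.189   0.2734] yaw -88.18 gap 0.0139 F [ 0.1  0.9 -3.7]
turn units [-0.   -0.01  0.  ] | shift units in tool after turn [1.000e-03 2.446e+00 1.500e-02] now [1.000e-03 2.446e+00 1.500e-02]
0.25579520255240873 ((643.0223999023438, -187.17318725585938), (188.0504913330078, 255.40309143066406), 1.7520723342895508)
```

View pics/c14.png

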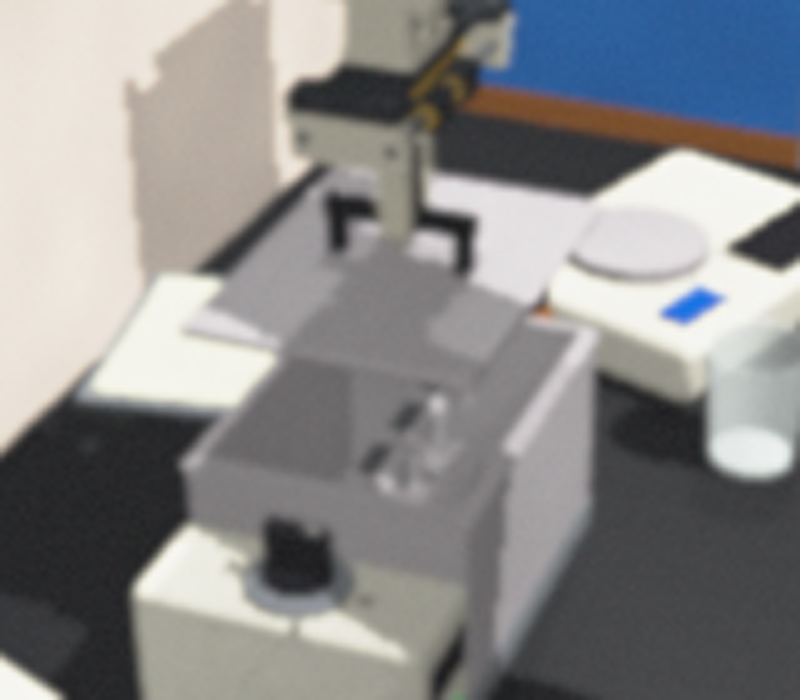

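The lid is level above the mouth and centred to within 2 mm. Lower.

{"name": "carry_out", "arguments": {"targets": [[0,0.3,0.015,0,0,0],[0,0.5,0,0,0,0],[0,0.5,0,0,0,0],[0,0.5,0,0,0,0],[0,0.4,0,0,0,0],[0,0.2,0,0,0,0],[0,0.1,0,0,0,0],[0,0.1,0,0,0,0],[0,0,0,0,0,0],[0,0,0,0,0,0]]}}

```text
clock: 63.8
eef_pos: [0.6437, -0.1891, 0.1958]
ee_rot: [0.508, -0.508, 0.492, -0.492]
wrist_force: [0.1, -0.3, -3.9]
finger_gap: 0.0135
```

{"name": "carry_out", "arguments": {"targets": [[0,0.1,0,0,0,0],[0,0.1,0,0,0,0],[0,0.07,0,0,0,0],[0,0,0,0,0,0]]}}

```text
clock: 64.13
eef_pos: [0.6434, -0.1889, 0.1865]
ee_rot: [-0.508, 0.508, -0.492, 0.492]
wrist_force: [-0.3, -0.3, -4.1]
finger_gap: 0.014
```

No contact so far: the step is in the mouth and about 1 mm remains.

{"name": "carry_out", "arguments": {"targets": [[0,0.05,0,0,0,0],[0,0.03,0,0,0,0],[0,0,0,0,0,0]]}}

```text
clock: 64.38
eef_pos: [0.6436, -0.189, 0.1853]
ee_rot: [0.508, -0.508, 0.492, -0.492]
wrist_force: [-1.9, 0.1, 1.1]
finger_gap: 0.0132
```

{"name": "carry_out", "arguments": {"targets": [[0,0,0,0,0,0],[0,0,0,0,0,0],[0,0,0,0,0,0],[0,0,0,0,0,0],[0,0,0,0,0,0]], "hand": 0.5}}

```text
clock: 64.8
eef_pos: [0.6436, -0.189, 0.1847]
ee_rot: [-0.508, 0.508, -0.492, 0.492]
wrist_force: [0.6, 0.3, -1.4]
finger_gap: 0.0422
```

{"name": "carry_out", "arguments": {"targets": [[0,-0.3,0,0,0,0],[0,-0.5,0,0,0,0],[0,-0.7,0,0,0,0],[0,-0.7,0,0,0,0],[0,-0.7,0,0,0,0],[0,-0.4,0,0,0,0],[0,0,0,0,0,0],[0,0,0,0,0,0]]}}

```text
clock: 65.47
eef_pos: [0.6436, -0.189, 0.2843]
ee_rot: [0.508, -0.508, 0.492, -0.492]
wrist_force: [-0.7, -0.6, -0.5]
finger_gap: 0.0466
```

```bash
python3 go.py 0.637 -0.0275 0.2785 -88.1
python3 - <<'E'
from h import *
o=look("15")
crop(o["side"][0],240,90,400,230,5,"c15.png")
W=cloud("side",o["side"][1]);img=o["side"][0]
m=(W[...,2]>.16)&(W[...,2]<.176)&(abs(W[...,0]-.643)<.13)&(abs(W[...,1]+.19)<.16)
c=rect(cv2.morphologyEx(m.astype(np.uint8),cv2.MORPH_CLOSE,np.ones((5,5))))
P=W[m];A=np.c_[P[:,:2]-[.643,-.19],np.ones(len(P))];print("plate z fit",np.linalg.lstsq(A,P[:,2],rcond=None)[0])
print(cv2.minAreaRect((onz("side",c.reshape(-1,2),.168)[:,:2]*1000).astype(np.float32)))
o0=load("0");W0=cloud("side",o0["side"][1]);m=(W0[...,2]>.16)&(W0[...,2]<.176)&(abs(W0[...,0]-.643)<.13)&(abs(W0[...,1]+.19)<.16);P=W0[m];A=np.c_[P[:,:2]-[.643,-.19],np.ones(len(P))];print("start z fit",np.linalg.lstsq(A,P[:,2],rcond=None)[0])
E
```

```text
t65.47 pos [ 0.6436 -0.189   0.2843] yaw -88.17 gap 0.0466 F [-0.7 -0.6 -0.5]
turn units [-0.01 -0.01  0.  ] | shift units in tool after turn [-5.389  0.192 -0.043] now [-5.389  0.19  -0.049]
plate z fit [ 0.00083358 -0.0028665   0.16761674]
((640.505615234375, -182.04495239257812), (190.4790496826172, 255.77694702148438), 1.8364018201828003)
start z fit [-4.86166076e-05 -3.05318916e-03  1.67703657e-01]
```

View pics/c15.png

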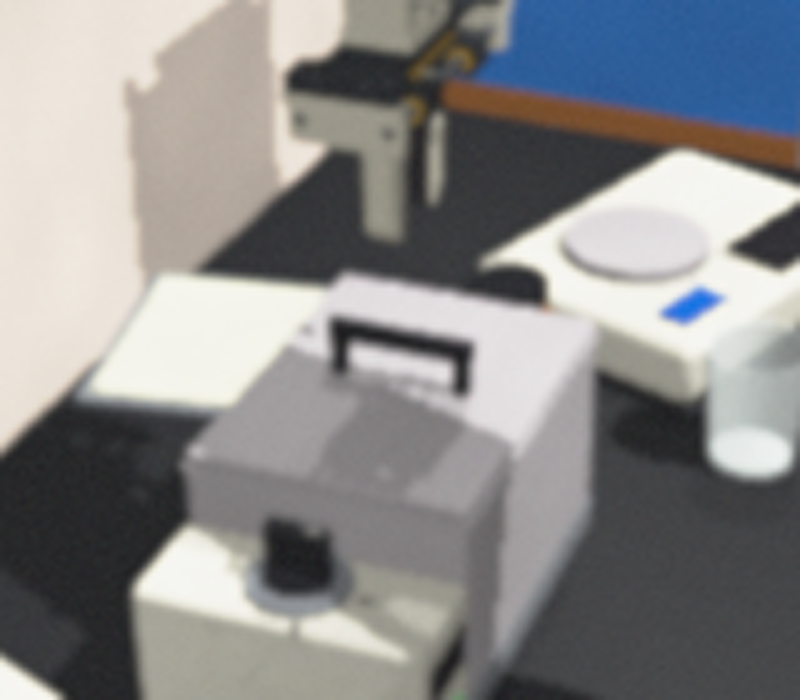

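The lid is fully home: its plate is at z=0.1676 m and level, against 0.1677 at the start. On to the switch, with the fingers narrowed to clear the lid's edge.

{"name": "carry_out", "arguments": {"targets": [[-0.3,0,0,0,0,0],[-0.6,0,0,0,0,0],[-0.7,0,0,0,0,0],[-0.7,0,0,0,0,0],[-0.7,0,0,0,0,0],[-0.7,0,0,0,0,0],[-0.7,0,0,0,0,0],[-0.6,0,-0.02,0,0,0],[-0.39,0,-0.02,0,0,0],[0,0,0,0,0,0],[0,0,0,0,0,0],[0,0,0,0,0,0]], "hand": 0.69}}

```text
clock: 66.57
eef_pos: [0.6371, -0.0279, 0.2834]
ee_rot: [-0.508, 0.508, -0.492, 0.492]
wrist_force: [-0.2, 0.6, 1.2]
finger_gap: 0.0289
```

```bash
python3 go.py 0.637 -0.0275 0.137 -88.1
python3 - <<'E'
from h import *
W=cloud("side",grab_frame("side")[1])
m=(W[...,2]>.147)&(W[...,2]<.165)&(abs(W[...,0]-.637)<.04)&(abs(W[...,1]+.027)<.03);P=W[m];print(len(P),np.percentile(P,[3,50,97],axis=0).round(4))
r=cv2.minAreaRect((P[:,:2]*1000).astype(np.float32));print(r)
m=(W[...,2]>.124)&(W[...,2]<.134)&(abs(W[...,0]-.637)<.04)&(abs(W[...,1]+.027)<.03);P=W[m];print(len(P),np.percentile(P,[3,50,97],axis=0).round(4))
E
```

```text
t66.57 pos [ 0.6371 -0.0279  0.2834] yaw -88.18 gap 0.0289 F [-0.2  0.6  1.2]
turn units [ 0.   -0.01  0.  ] | shift units in tool after turn [-1.400e-02  4.879e+00 -3.000e-03] now [-0.015  4.879 -0.   ]
77 [[ 0.6199 -0.0321  0.1474]
 [ 0.639  -0.0223  0.1565]
 [ 0.6598 -0.0183  0.161 ]]
((640.325927734375, -25.354507446289062), (18.73533058166504, 42.785884857177734), 87.52543640136719)
72 [[ 0.6191 -0.0305  0.1245]
 [ 0.6374 -0.0176  0.1289]
 [ 0.6578 -0.0061  0.1334]]
```

{"name": "carry_out", "arguments": {"targets": [[-0.03,0.3,0.04,0,0,0],[0,0.6,0,0,0,0],[0,0.7,0,0,0,0],[0,0.7,0,0,0,0],[0,0.7,0,0,0,0],[0,0.6,0,0,0,0],[0,0.5,0,0,0,0],[0,0.4,0,0,0,0],[0,0.25,0,0,0,0],[0,0.1,0,0,0,0],[0,0,0,0,0,0]]}}

```text
clock: 67.53
eef_pos: [0.6383, -0.0266, 0.1379]
ee_rot: [-0.508, 0.508, -0.492, 0.492]
wrist_force: [-0.4, -0.2, 0.8]
finger_gap: 0.0287
```

{"name": "carry_out", "arguments": {"targets": [[0,0,0,0,0,0],[0,0,0,0,0,0],[0,0,0,0,0,0],[0,0,0,0,0,0],[0,0,0,0,0,0],[0,0,0,0,0,0]], "hand": 1, "newtons": 25}}

```text
clock: 68.03
eef_pos: [0.6387, -0.0276, 0.1393]
ee_rot: [-0.508, 0.508, -0.491, 0.493]
wrist_force: [0.1, -8.0, 2.4]
finger_gap: 0.014
```

```bash
python3 go.py 0.6385 -0.027 0.137 -156.9
```

```text
t68.03 pos [ 0.6387 -0.0276  0.1393] yaw -88.2 gap 0.014 F [ 0.1 -8.   2.4]
turn units [-0.02  9.99  0.01] | shift units in tool after turn [-0.     0.076 -0.02 ] now [-0.019  0.076 -0.007]
```

{"name": "carry_out", "arguments": {"targets": [[0.03,0,0,0,0.3,0],[0,0,0,0,0.5,0],[0,0,0,0,0.55,0],[0,0,0,0,0.55,0],[0,0,0,0,0.55,0],[0,0,0,0,0.55,0],[0,0,0,0,0.55,0],[0,0,0,0,0.55,0],[0,0,0,0,0.55,0],[0,0,0,0,0.55,0],[0,0,0,0,0.55,0],[0,0,0,0,0.55,0],[0,0,0,0,0.55,0],[0,0,0,0,0.55,0],[0,0,0,0,0.55,0],[0,0,0,0,0.5,0],[0,0,0,0,0.4,0],[0,0,0,0,0,0]]}}

```text
clock: 69.53
eef_pos: [0.6404, -0.0245, 0.1394]
ee_rot: [0.191, -0.186, 0.683, -0.681]
wrist_force: [17.5, 19.8, -2.7]
finger_gap: 0.0138
```

```bash
python3 go.py 0.6385 -0.027 0.137 -156.9; python3 -c "
from h import *
s,R=st();print(s['joint_positions'].round(3),s['ft_torque'].round(3))"
```

```text
t69.53 pos [ 0.6404 -0.0245  0.1394] yaw -149.11 gap 0.0138 F [17.5 19.8 -2.7]
turn units [ 0.01  1.13 -0.06] | shift units in tool after turn [0.091 0.08  0.051] now [0.098 0.08  0.038]
[-0.081  0.071  1.619  0.005  1.446  2.521] [ 3.821 -3.028  0.115]
```

{"name": "carry_out", "arguments": {"targets": [[-0.05,0,-0.03,0,0.2,0],[-0.05,0,-0.02,0,0.3,0],[0,0,0,0,0.3,0],[0,0,0,0,0.2,0],[0,0,0,0,0,0],[0,0,0,0,0,0]]}}

```text
clock: 70.03
eef_pos: [0.641, -0.024, 0.1393]
ee_rot: [0.149, -0.147, 0.692, -0.691]
wrist_force: [5.3, 4.3, 2.2]
finger_gap: 0.0135
```

```bash
python3 go.py 0.6385 -0.027 0.137 -156.9; python3 -c "
from h import *
s,R=st();print(s['joint_positions'].round(3),s['ft_torque'].round(3))"
```

```text
t70.03 pos [ 0.641  -0.024   0.1393] yaw -155.88 gap 0.0135 F [5.3 4.3 2.2]
turn units [-0.    0.15 -0.02] | shift units in tool after turn [0.117 0.078 0.059] now [0.118 0.078 0.057]
[-7.800e-02  7.400e-02  1.616e+00  1.000e-03  1.449e+00  2.643e+00] [ 0.961 -0.974  0.   ]
```

{"name": "carry_out", "arguments": {"targets": [[-0.02,0,0,0,0.2,0],[0,0,0,0,0.2,0],[0,0,0,0,0.1,0],[0,0,0,0,0,0],[0,0,0,0,0,0]]}}

```text
clock: 70.45
eef_pos: [0.6412, -0.024, 0.1393]
ee_rot: [-0.127, 0.126, -0.696, 0.696]
wrist_force: [0.4, 3.6, 5.9]
finger_gap: 0.0142
```

```bash
python3 go.py 0.6385 -0.027 0.137 -156.9; python3 -c "
from h import *
s,R=st();print(s['joint_positions'].round(3),s['ft_torque'].round(3))"
```

```text
t70.45 pos [ 0.6412 -0.024   0.1393] yaw -159.33 gap 0.0142 F [0.4 3.6 5.9]
turn units [-0.   -0.35 -0.01] | shift units in tool after turn [0.122 0.077 0.056] now [0.12  0.077 0.061]
[-0.077  0.075  1.615  0.     1.45   2.703] [ 0.744 -0.27   0.487]
```

The turn is 71°, with a 0.49 N m reaction torque, so the knob is on its stop. Release and lift away.

{"name": "carry_out", "arguments": {"targets": [[0,0,0,0,0,0],[0,0,0,0,0,0],[0,0,0,0,0,0],[0,0,0,0,0,0],[0,0,0,0,0,0]], "hand": 0.65}}

```text
clock: 70.87
eef_pos: [0.6406, -0.0244, 0.138]
ee_rot: [-0.127, 0.127, -0.696, 0.696]
wrist_force: [-0.0, -0.1, -0.5]
finger_gap: 0.0319
```

{"name": "carry_out", "arguments": {"targets": [[0,-0.2,0,0,0,0],[0,-0.4,0,0,0,0],[0,-0.6,0,0,0,0],[0,-0.7,0,0,0,0],[0,-0.8,0,0,0,0],[0,-0.8,0,0,0,0],[0,-0.8,0,0,0,0],[0,-0.8,0,0,0,0],[0,-0.5,0,0,0,0],[0,0,0,0,0,0]]}}

```text
clock: 71.7
eef_pos: [0.6413, -0.0244, 0.3109]
ee_rot: [-0.129, 0.125, -0.695, 0.696]
wrist_force: [-0.4, -0.5, 0.6]
finger_gap: 0.0325
```

{"name": "carry_out", "arguments": {"targets": [[0.7,0,0,0,0,0],[0.8,0,0,0,0,0],[0.8,0,0,0,0,0],[0.8,0,0,0,0,0],[0.8,0,0,0,0,0],[0.8,0,0,0,0,0],[0.6,0,0,0,0,0],[0,0,0,0,0,0],[0,0,0,0,0,0],[0,0,0,0,0,0]]}}

```text
clock: 72.53
eef_pos: [0.4922, -0.0804, 0.3058]
ee_rot: [0.127, -0.127, 0.696, -0.696]
wrist_force: [-0.8, -0.2, -0.4]
finger_gap: 0.0326
```

```bash
python3 go.py 0.6385 -0.027 0.137 -156.9
python3 - <<'E'
from h import *
o=look("16")
cv2.imwrite("pics/side16full.png",o["side"][0])
crop(o["side"][0],240,120,400,250,5,"c16.png")
crop(o["top"][0],290,130,440,230,5,"c16t.png")
W=cloud("side",o["side"][1])
m=(W[...,2]>.147)&(W[...,2]<.165)&(abs(W[...,0]-.639)<.04)&(abs(W[...,1]+.026)<.035);P=W[m]
print(cv2.minAreaRect((P[:,:2]*1000).astype(np.float32)),len(P))
m=(W[...,2]>.16)&(W[...,2]<.176)&(abs(W[...,0]-.643)<.13)&(abs(W[...,1]+.19)<.16);P=W[m];A=np.c_[P[:,:2]-[.643,-.19],np.ones(len(P))];print("plate z fit",np.linalg.lstsq(A,P[:,2],rcond=None)[0])
E
```

```text
t72.53 pos [ 0.4922 -0.0804  0.3058] yaw -159.33 gap 0.0326 F [-0.8 -0.2 -0.4]
turn units [ 0.   -0.35  0.  ] | shift units in tool after turn [-5.184  5.627  0.277] now [-5.192  5.625  0.058]
((639.109619140625, -24.94893455505371), (13.799375534057617, 44.88053512573242), 20.542936325073242) 56
plate z fit [ 1.74279994e-05 -3.52486022e-03  1.67644261e-01]
```

View pics/c16.png

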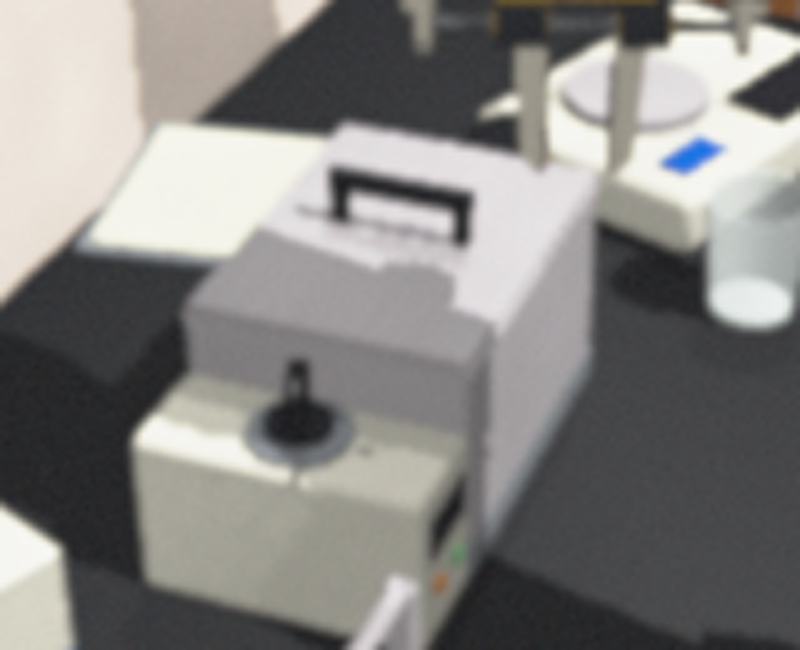

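View pics/c16t.png

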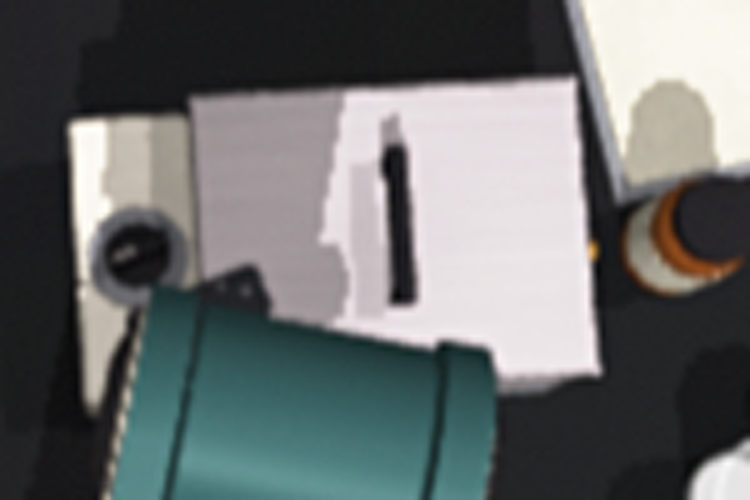

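View pics/side16full.png

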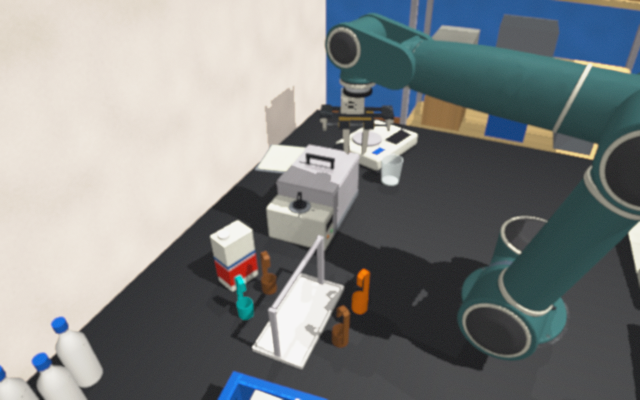

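The rail is empty. The lid sits home, and in the side crop the knob at (298,385) points along the tank. It measures about 71° clockwise, against the 69° stop. The carton, beaker and jar stand where they did. Handing in.

```bash
python3 -c "
from bench import bot
print(bot.close_job())"
```

```text
the job is handed in; nothing more can be done
None
```

The job is done and handed in at about 73 s of the 210 s allowed. I laid the lid flat on the bench, hung all four grey dippers on the bar in the tank, put the lid back and turned the switch clockwise against its stop.

The lid was knocked about 3 cm while it lay on the bench, so I measured it again before picking it up.

**Last checks**
- **Dippers:** just before the lid went back on, four hooks were on the bar, about 54 mm apart, and the rail was empty. The closed lid hides them now.
- **Lid:** its plate is level at 167.6 mm, against 167.7 mm at the start, so it is fully home.
- **Switch:** the camera measured the knob at about 71° clockwise. The stop is at 68.75°, so the excess is measuring error. The stop also pushed back with 0.49 N m.
- **Bystanders:** the carton, beaker and jar look unmoved in the pictures; I did not measure them.

**Disagreements:** the two cameras differed by about 3 mm on the knob's centre. While turning the knob, the sideways force at the wrist reached about 26 N before I eased it off.

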